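# Pack the dried-sample kit into the divided tray

### The job

Pack this batch's sample kit into the blue divided tray: stand the white-capped large jar, medium jar and small vial upright, each in the cell of its own size, and lay the scoop open side up along the long trough, all resting on the tray's floor. Set the glass down rather than dropping it. The orange-capped jars and vial are another batch's: leave them, the foil pan and the timer where they are.

Things in the scene. Friction and masses are not known exactly. Their poses are not given: they have to be found in the camera images.
- tray: Blue divided tray, fixed, 164 (x) by 200 (y) mm; walls 32 high, 4 thick; floor 4 mm up. Origin: centre of underside, z up. Row of three cells on its -x side, each 80 long in x, centred at x=-38: large 84 wide in y at y=-54, middle 56 at y=+20, narrow 44 at y=+74. Trough on its +x side: 72 wide in x, 192 long in y, centred at x=+42, y=0. Over the row, fingers closing along x have most room.
- jar_large_white: Large jar: straight-sided amber glass, upright, 58 mm in diameter over its whole height, 72 mm tall, blank white paper band, a white screw cap (top 18 mm). Origin at the centre of its underside, z up. Goes to the large cell; 140 to 280 g.
- jar_medium_white: Medium jar: straight-sided amber glass, upright, 40 mm in diameter over its whole height, 70 mm tall, blank white paper band, a white screw cap (top 18 mm). Origin at the centre of its underside, z up. Goes to the middle cell; 70 to 140 g.
- vial_white: Small vial: straight-sided amber glass, upright, 28 mm in diameter over its whole height, 61 mm tall, blank white paper band, a white screw cap (top 16 mm). Origin at the centre of its underside, z up. Goes to the narrow cell; 25 to 49 g.
- scoop: Steel scoop, black handle, lying open side up; 160 mm long, 80 g. Origin on its underside below the back wall (mid-length); x to the mouth, z up. Steel pan x=0 to +80, 44 wide in y, sides 30 high, back wall 42. Handle: level rod 14 mm thick, x=0 to -79, axis 34 mm above the underside. Centre of mass just ahead of the back wall: grip the handle near x=-25. Goes along the trough, either way round.
- jar_large_orange: Large jar: straight-sided amber glass, upright, 58 mm in diameter over its whole height, 72 mm tall, blank white paper band, an orange screw cap (top 18 mm). Origin at the centre of its underside, z up. Same shape as the white-capped one; not to be touched or moved.
- jar_medium_orange: Medium jar: straight-sided amber glass, upright, 40 mm in diameter over its whole height, 70 mm tall, blank white paper band, an orange screw cap (top 18 mm). Origin at the centre of its underside, z up. Same shape as the white-capped one; not to be touched or moved.
- vial_orange: Small vial: straight-sided amber glass, upright, 28 mm in diameter over its whole height, 61 mm tall, blank white paper band, an orange screw cap (top 16 mm). Origin at the centre of its underside, z up. Same shape as the white-capped one; not to be touched or moved.
- foil_pan: Empty aluminium foil loaf pan, 200 mm (its y) by 110 mm (its x), 55 mm high, light and loose. Origin at the centre of its underside. Bystander, stays where it is.
- timer: White bench timer lying flat, 60 by 74 by 18 mm, loose. Origin at the centre of its underside. Bystander, stays where it is.
Things that resemble listed ones, but are neither listed nor needed, are in the scene too. Leave any green or red look-alike of the jar_medium_white alone.

How it is judged:
At the end, for the whole second after the job is handed in: Each white-capped container stands upright (within 7 degrees) on the floor of the cell of its size; the scoop lies flat, open side up, on the floor of the long trough; all at rest. Orange-capped containers, foil pan and timer upright within 25 mm of where they started (x of jar_large_white in the frame of tray between -0.051 and -0.025 m and y of jar_large_white in the frame of tray between -0.069 and -0.039 m and z of jar_large_white in the frame of tray between 0.001 and 0.008 m and angle between each of jar_large_white, jar_medium_white, vial_white, scoop, jar_large_orange, jar_medium_orange, vial_orange, foil_pan, timer's own z axis and vertical below 0.12 rad and linear speed of each of jar_large_white, jar_medium_white, vial_white, scoop, jar_large_orange, jar_medium_orange, vial_orange, foil_pan, timer below 0.02 m/s and angular speed of each of jar_large_white, jar_medium_white, vial_white, scoop below 0.3 rad/s and x of jar_medium_white in the frame of tray between -0.06 and -0.016 m and y of jar_medium_white in the frame of tray between 0.01 and 0.03 m and z of jar_medium_white in the frame of tray between 0.001 and 0.008 m and x of vial_white in the frame of tray between -0.066 and -0.01 m and y of vial_white in the frame of tray between 0.064 and 0.084 m and z of vial_white in the frame of tray between 0.001 and 0.008 m and x of scoop in the frame of tray between 0.026 and 0.058 m and y of scoop in the frame of tray between -0.02 and 0.02 m and z of scoop in the frame of tray between 0.001 and 0.008 m and distance of each of jar_large_orange, jar_medium_orange, vial_orange, foil_pan, timer from where it was at the start of the episode below 0.025 m); the robot touches nothing.
It fails at once if an orange-capped jar or vial is shifted by more than 25 mm or picked up (distance of any of jar_large_orange, jar_medium_orange, vial_orange from where it was at the start of the episode above 0.025 m).
It fails at once if the foil pan or the timer is shifted by more than 25 mm (distance of any of foil_pan, timer from where it was at the start of the episode above 0.025 m).
It fails at once if a glass jar or vial is dropped: out of the fingers and moving faster than 0.7 m/s (a fall of about 25 mm) ((contact force between jar_large_white and the fingers below 0.05 N and linear speed of jar_large_white above 0.7 m/s) or (contact force between jar_medium_white and the fingers below 0.05 N and linear speed of jar_medium_white above 0.7 m/s) or (contact force between vial_white and the fingers below 0.05 N and linear speed of vial_white above 0.7 m/s)).
It also fails if it takes over 128 s, if anything falls off the work surface, if the arm or the gripper's body presses on something with over 40 N, if the wrist force passes 120 N, or if a joint passes its speed limit or range.

### The arm

A 6-joint arm with a two-finger parallel gripper is mounted at the origin on the work surface. World frame = base frame: x ahead of the robot, y to its left, z up, the work surface at z = 0. Lengths are in m, angles in rad, forces in N, time in s.
With the tool pointing down it reaches from about 0.3 to 1 m from the base axis. Payload 5.1 kg.
Tool frame: the origin (TCP) lies at the very end of the fingers, on their centre line; the grasp point (between the pads) lies 19 mm behind it; x points along the fingers, z is the direction in which the jaws open and shut, and the axes are right-handed (so a half turn about x gives the same grasp; the last joint's range is limited). The gripper opens to 95 mm and grips with 3 to 60 N. Pads are 20 mm wide; open, the fingers measure 119 mm over their backs; the gripper's body (75 mm by 180 mm) begins 59 mm behind the grasp point.
Start: joints at [-1.285, 0.124, 1.65, -0, 1.367, -0.083], TCP at [0.234, -0.606, 0.215] pointing down, gripper open.
Joint ranges: [-2.61, 2.61], [-1.02, 2.33], [0.03, 2.71], [-1.35, 4.49], [0.32, 2.68], [-2.91, 2.91]. Speed limits (rad/s): [2.57, 2.57, 3.14, 3.14, 3.14, 3.14].

### API

Orientations are given as a rotation vector (axis times angle).
In Python, from rig import env gives the robot as it stands. The module is installed in compiled form; this text tells all that it offers.
- The arm moves only by the tool play_rows, never from a script. Its argument "increments" is a list of rows, each an object with "translation": the shift along the tool's x, y, z each as a share of 25 mm, from -1 to 1, a list of three; "twist": the turn, a rotation vector about the tool's x, y, z each as a share of 0.1 rad, from -1 to 1, a list of three; "hand": the closure, from 0 (fully open) to 1 (shut). In form: [{"translation": [x, y, z], "twist": [wx, wy, wz], "hand": hand}, ...]. A call has 1 to 5 rows; each row shifts and turns the pose as measured when the row begins, along the tool's axes as they then stand; what a row does not reach is not made up. A row lasts 1/10 s, in which the tool goes at most 50 mm and 8.59 degrees, less where a joint would pass 70% of its speed; a pose out of reach is approached as far as the arm can. A call with a number of a shift or a turn outside -1 to 1 is refused whole. A call with a gripper value outside its range is refused whole. The fingers move at their own pace and stop on an object; "grip_force" is the grip in N (left out, the last holds). Time passes only in rows, so rows that do not move let the fingers close. It gives the time, the measured TCP pose, the force and the opening at its end, in the units of the state.
- env.get_obs(): the state, without advancing time (a new reading comes with each control period).
- env.get_image(name): name is "scene" or "top" or "wrist"; returns a dict with "pixels" (420x560x3 uint8, red, green, blue), "mtx" (3x3 intrinsics, pixels), "eye" and "orientation" of the camera in the world; the wrist camera has in their place "tool_from_camera" (4x4, takes a point from camera to tool coordinates, whose origin is the TCP and whose axes are the tool frame's). Camera axes: x right, y down, z forward; pixel columns grow to the right and rows downward; lengths in m; the calibration is good to about 2 mm. A picture is of the moment at which its call begins: read the wrist's pose just before it. There is no depth.
- env.sign_off(): hands the job in, once; it reports no verdict.
The state is a dict: "time_s": time; "joint_positions": joint angles; "joint_vel": joint speeds; "joint_torque": joint torques, N m; "ee_pos": TCP position; "ee_rot": TCP orientation; "contact_force": force on the tool from outside, world axes, zero at the start; "wrist_torque": the same for the moment, N m; "gripper_width": finger opening in m.
Only numpy, scipy, OpenCV 4.12 (cv2) and the standard library are available. Lean on these libraries where they do the work, as an engineer would, in place of code of your own. Each camera call takes 0.05 s, during which the arm holds its last target.

## Working session

There is one attempt and no reset: what is moved stays moved. The work goes in short steps, Python scripts to look and compute and a tool call to move; the robot and the scene stay as the last step left them, time stands still between calls to the robot, and variables do not carry over. Pictures are saved under pics/ and viewed, and the job is handed in when it is done.

Besides the shell and the picture viewer there is one more tool, called after ">>>" as name([rows], argument=value, ...), one row to a line, values as JSON. play_rows: Moves the arm, as the interface text tells. Its arguments: {"type":"object","properties":{"increments":{"type":"array"},"grip_force":{"type":"number"}},"required":["increments"]}

```bash
mkdir -p pics; cat > h.py <<'E'
import numpy as np, cv2
from scipy.spatial.transform import Rotation as R
from rig import env
def save(name,fn,crop=None,scale=1):
    im=env.get_image(name);p=im['pixels'][:,:,::-1].copy()
    if crop: p=p[crop[1]:crop[3],crop[0]:crop[2]]
    if scale!=1:p=cv2.resize(p,None,fx=scale,fy=scale,interpolation=cv2.INTER_CUBIC)
    cv2.imwrite('pics/'+fn,p);return im
E
python3 - <<'E'
from h import *
import pickle
o=env.get_obs();print(o)
for n in('scene','top','wrist'):
    im=save(n,n+'0.png');pickle.dump(im,open(n+'0.pkl','wb'))
    print(n,{k:v for k,v in im.items() if k!='pixels'})
E
```

```text
{'time_s': 0.0, 'joint_positions': array([-1.28457490e+00,  1.24482354e-01,  1.65168253e+00, -4.42683271e-06,
        1.36750138e+00, -8.26291376e-02]), 'joint_vel': array([-8.92717752e-04,  1.04397558e-03,  5.54198136e-04,  1.87482632e-05,
       -1.46565110e-03, -9.37605165e-04]), 'joint_torque': array([ 1.24290309e-03, -4.17594194e+01, -3.59936786e+01,  7.74886832e-02,
        4.90544632e-02, -1.73506501e-04]), 'ee_pos': array([ 0.23412325, -0.60567482,  0.21339674]), 'ee_rot': array([ 0.93464075,  1.36307036, -0.932484  ]), 'contact_force': array([ 0.8372044 , -0.96957352,  0.22594008]), 'wrist_torque': array([-0.04050964, -0.02486124,  0.0324472 ]), 'gripper_width': 0.09501894018985134}
scene {'mtx': array([[526.11258557,   0.        , 280.03676837],
       [  0.        , 526.11258557, 209.52120326],
       [  0.        ,   0.        ,   1.        ]]), 'eye': array([ 1.18316131, -0.69526651,  0.80357218]), 'orientation': array([-2.14967934, -0.81740605,  0.34855793])}
top {'mtx': array([[438.59143369,   0.        , 284.68202724],
       [  0.        , 438.59143369, 214.51356656],
       [  0.        ,   0.        ,   1.        ]]), 'eye': array([0.56917352, 0.00833825, 0.95557571]), 'orientation': array([-2.1524531 ,  2.21803073, -0.05960731])}
wrist {'mtx': array([[327.86477922,   0.        , 280.66294803],
       [  0.        , 327.86477922, 207.01883779],
       [  0.        ,   0.        ,   1.        ]]), 'tool_from_camera': array([[-1.47341066e-03, -2.92643497e-01,  9.56220483e-01,
        -1.69989680e-01],
       [-1.39056911e-03, -9.56219997e-01, -2.92645491e-01,
         8.30500851e-02],
       [ 9.99997948e-01, -1.76087765e-03,  1.00196373e-03,
        -6.15985232e-05],
       [ 0.00000000e+00,  0.00000000e+00,  0.00000000e+00,
         1.00000000e+00]])}
```

View pics/top0.png

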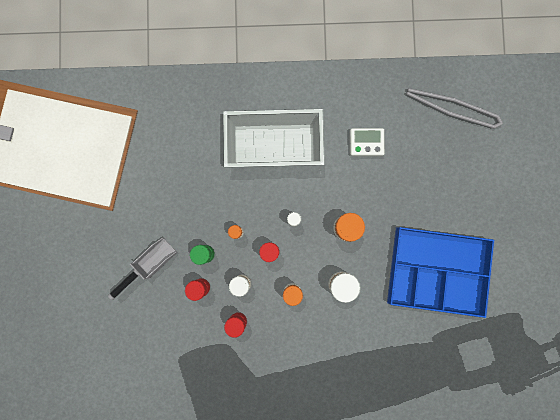

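View pics/scene0.png

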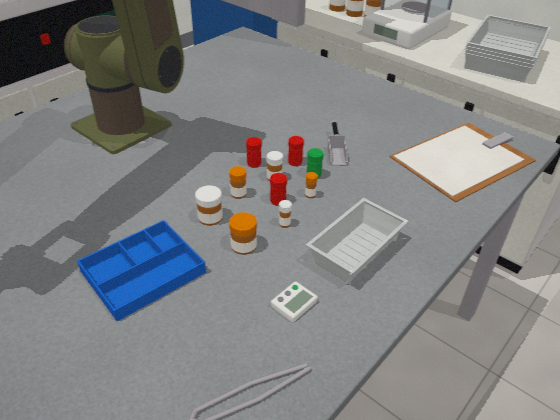

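View pics/wrist0.png

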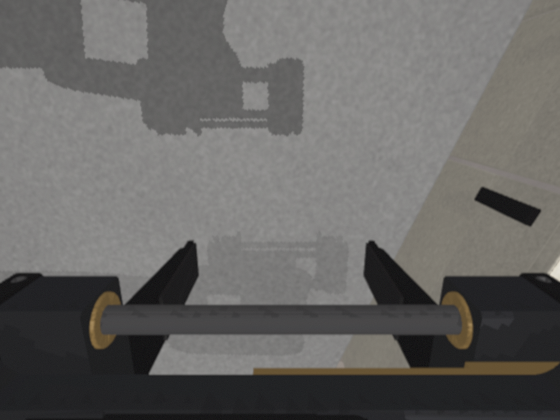

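The top view shows the white caps: vial (294,218), medium jar (239,286) and large jar (345,288). Orange caps: large (350,227), medium (292,295), vial (235,231). Red and green look-alikes sit around the medium jar, and the scoop is at (145,265). The tray spans (388-494, 226-318) with its cells towards the robot.

```bash
cat >> h.py <<'E'
def ray(im,uv):
    d=np.linalg.inv(im['mtx'])@np.array([uv[0],uv[1],1.]);return R.from_rotvec(im['orientation']).as_matrix()@d
def onz(im,uv,z):
    d=ray(im,uv);e=im['eye'];return e+d*(z-e[2])/d[2]
def two(a,ua,b,ub):
    d1=ray(a,ua);d2=ray(b,ub);A=np.stack([d1,-d2],1)
    t=np.linalg.lstsq(A,b['eye']-a['eye'],rcond=None)[0]
    p=a['eye']+t[0]*d1;q=b['eye']+t[1]*d2;return (p+q)/2,np.linalg.norm(p-q)
E
cat > m.py <<'E'
from h import *
import pickle
top=pickle.load(open('top0.pkl','rb'));sc=pickle.load(open('scene0.pkl','rb'))
def masks(p):
    h=cv2.cvtColor(p,cv2.COLOR_RGB2HSV);H,S,V=[h[...,i].astype(int) for i in range(3)]
    return dict(white=(S<40)&(V>190),orange=(H>6)&(H<18)&(S>180)&(V>150),red=((H<5)|(H>174))&(S>180)&(V>80),green=(H>50)&(H<85)&(S>100)&(V>60),blue=(H>100)&(H<130)&(S>140)&(V>60))
for n,im in(('top',top),('scene',sc)):
    for k,m in masks(im['pixels']).items():
        nn,l,st,c=cv2.connectedComponentsWithStats(m.astype(np.uint8))
        for i in range(1,nn):
            if 60<st[i,4]<20000:
                cn=cv2.findContours((l==i).astype(np.uint8),0,2)[0][0]
                (x,y),r=cv2.minEnclosingCircle(cn)
                print(n,k,st[i].tolist(),c[i].round(1),'circ',round(x,1),round(y,1),round(r,1),'w66',onz(im,c[i],.068).round(4)[:2])
                if k=='blue' and n=='top':
                    print(cv2.minAreaRect(cn)); 
                    b=cv2.boxPoints(cv2.minAreaRect(cn))
                    print([onz(im,q,.032).round(4)[:2].tolist() for q in b])
E
python3 m.py
python3 - <<'E'
import cv2
p=cv2.imread('pics/top0.png');q=cv2.resize(p[205:345,90:370],None,fx=2.8,fy=2.8,interpolation=2);cv2.imwrite('pics/c1.png',q)
q=cv2.resize(p[215:330,375:505],None,fx=5,fy=5,interpolation=2);cv2.imwrite('pics/c2.png',q)
p=cv2.imread('pics/scene0.png');q=cv2.resize(p[110:270,180:360],None,fx=3.7,fy=3.7,interpolation=2);cv2.imwrite('pics/c3.png',q)
E
```

```text
top white [0, 89, 132, 118, 11130] [ 61.6 147.1] circ 59.7 146.0 77.0 w66 [0.7778 0.4695]
top white [223, 109, 101, 58, 3551] [273.2 141.9] circ 273.0 137.5 56.7 w66 [0.7749 0.0339]
top white [351, 128, 33, 27, 472] [367.  143.4] circ 367.0 141.5 20.3 w66 [ 0.7657 -0.1578]
top white [287, 212, 14, 14, 143] [293.7 218.7] circ 293.6 218.4 6.8 w66 [ 0.6162 -0.0031]
top white [331, 273, 29, 30, 648] [345.1 287.6] circ 345.0 287.4 14.6 w66 [ 0.4748 -0.1018]
top white [229, 276, 21, 20, 308] [238.5 286. ] circ 238.7 286.2 10.4 w66 [0.4841 0.1119]
top orange [336, 213, 29, 28, 627] [350.  226.6] circ 349.9 226.6 14.2 w66 [ 0.5966 -0.1164]
top orange [228, 225, 14, 14, 145] [234.5 231.4] circ 234.4 231.3 6.8 w66 [0.594  0.1175]
top orange [283, 286, 20, 20, 297] [292.4 295.3] circ 292.4 295.4 9.8 w66 [0.4625 0.0042]
top red [260, 243, 19, 19, 289] [268.9 251.8] circ 269.0 251.8 9.7 w66 [0.5507 0.049 ]
top red [185, 280, 25, 21, 333] [195.9 289.8] circ 197.2 289.0 12.4 w66 [0.4791 0.1978]
top red [225, 313, 21, 24, 337] [234.9 325.8] circ 235.5 324.5 12.3 w66 [0.4055 0.1209]
top green [190, 2
[... 1478 characters left out ...]
, 24, 450] [241.7 222.8] circ 242.3 223.3 13.5 w66 [ 0.5964 -0.1185]
scene red [40, 33, 11, 12, 89] [44.8 38.5] circ 45.0 38.5 6.1 w66 [-0.5545  0.1043]
scene red [247, 137, 14, 30, 391] [253.5 151.5] circ 253.5 151.6 14.8 w66 [0.4335 0.0909]
scene red [289, 136, 15, 30, 376] [295.2 150.3] circ 295.0 150.5 14.8 w66 [0.5058 0.1653]
scene red [270, 173, 17, 32, 436] [277.8 187.5] circ 277.5 188.5 15.9 w66 [0.573  0.0229]
scene green [307, 148, 17, 31, 361] [314.7 160.6] circ 315.0 163.0 15.3 w66 [0.5692 0.1635]
scene blue [191, 0, 86, 45, 2312] [225.8  19.6] circ 232.9 18.7 45.9 w66 [-0.2394  0.6559]
scene blue [77, 220, 129, 101, 7166] [140.7 268.6] circ 141.0 266.0 64.3 w66 [ 0.5466 -0.3404]
```

View pics/c1.png

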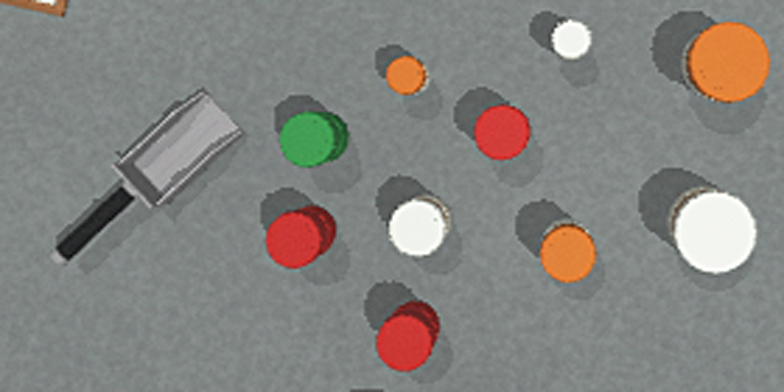

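View pics/c2.png

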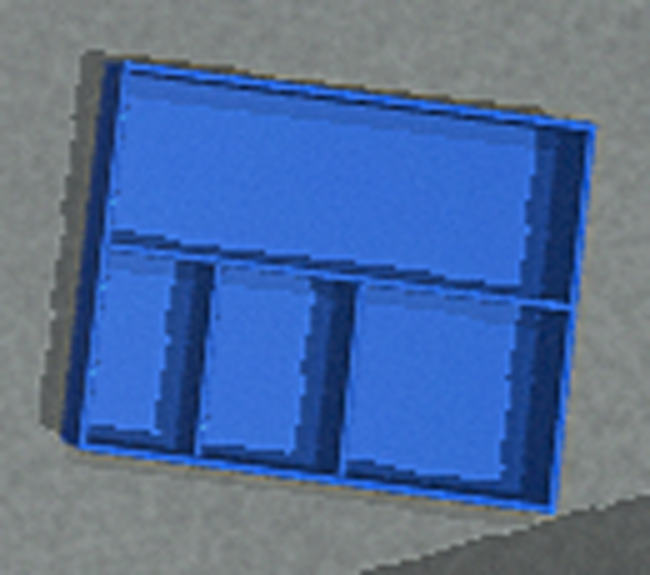

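View pics/c3.png

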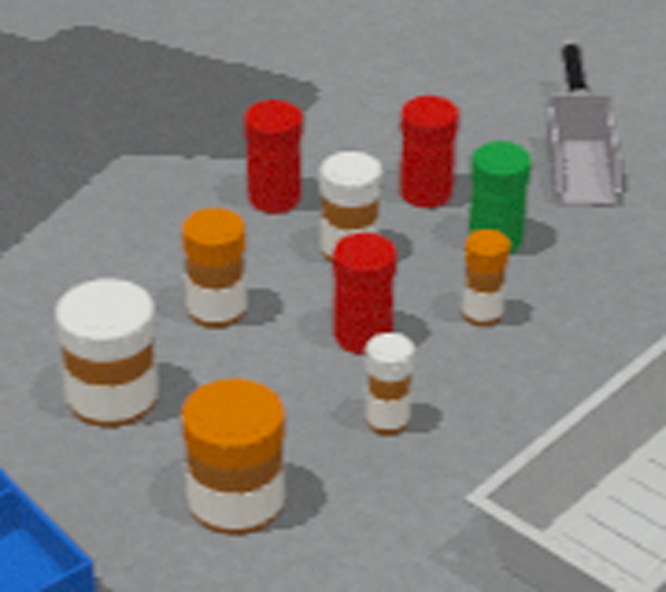

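```bash
python3 - <<'E'
from h import *
import pickle
top=pickle.load(open('top0.pkl','rb'));sc=pickle.load(open('scene0.pkl','rb'))
for n,u,us,z in(('L',(345,287.5),(207.6,191.5),.072),('M',(238.6,286.1),(274.3,154.5),.070),('V',(293.6,218.5),(285,203),.061)):
    p,g=two(top,u,sc,us);print(n,onz(top,u,z).round(4),'scene',onz(sc,us,z).round(4),'tri',p.round(4),round(g,4))
C=[np.array(q)/5+[375,215] for q in((121,62),(597,122),(556,513),(80,447))]
P=np.array([onz(top,q,.032)[:2] for q in C]);print('tray corners',P.round(4).tolist(),P.mean(0))
print('sides',[np.linalg.norm(P[i]-P[(i+1)%4]).round(4) for i in range(4)])
yv=(P[0]-P[1]+P[3]-P[2]);a=np.arctan2(-yv[0],yv[1]);xv=P[0]-P[3]+P[1]-P[2];print('yaw from y',a,'from x',np.arctan2(xv[1],xv[0]))
S=lambda q:np.array(q)/2.8+[90,205]
h0=onz(top,S((58,257)),.034);h1=onz(top,S((130,188)),.034);print('handle tip, root',h0,h1,np.linalg.norm(h0-h1))
# back wall top corners z .042 ; pan mouth corners z .03/0
for q,z in(((115,165),.042),((157,207),.042),((205,90),.03),((242,130),.03)):print(q,onz(top,S(q),z).round(4))
o=env.get_obs();M=R.from_rotvec(o['ee_rot']).as_matrix();print(M.round(3))
E
python3 - <<'E'
import cv2
p=cv2.imread('pics/top0.png');q=cv2.resize(p[225:305,100:185],None,fx=7,fy=7,interpolation=2);cv2.imwrite('pics/c4.png',q)
E
```

```text
L [ 0.4754 -0.1011  0.072 ] scene [ 0.471  -0.0979  0.072 ] tri [ 0.4754 -0.101   0.0761] 0.001
M [0.4841 0.1115 0.07  ] scene [0.4818 0.1139 0.07  ] tri [0.4843 0.1111 0.0726] 0.0001
V [ 0.6168 -0.003   0.061 ] scene [ 0.6157 -0.0014  0.061 ] tri [ 0.6168 -0.003   0.0626] 0.0002
tray corners [[0.593, -0.2246], [0.5619, -0.4221], [0.4009, -0.3956], [0.4336, -0.2002]] [ 0.49734287 -0.31063849]
sides [np.float64(0.2), np.float64(0.1631), np.float64(0.1981), np.float64(0.1613)]
yaw from y -0.16063274623297852 from x -0.15752050776600823
handle tip, root [0.46616621 0.38340937 0.034     ] [0.51575441 0.32912485 0.034     ] 0.07352414075252053
(115, 165) [0.5335 0.3374 0.042 ]
(157, 207) [0.5016 0.3064 0.042 ]
(205, 90) [0.5874 0.2731 0.03  ]
(242, 130) [0.5565 0.2456 0.03  ]
[[-0.     0.933  0.36 ]
 [ 0.002  0.36  -0.933]
 [-1.     0.    -0.002]]
```

View pics/c4.png

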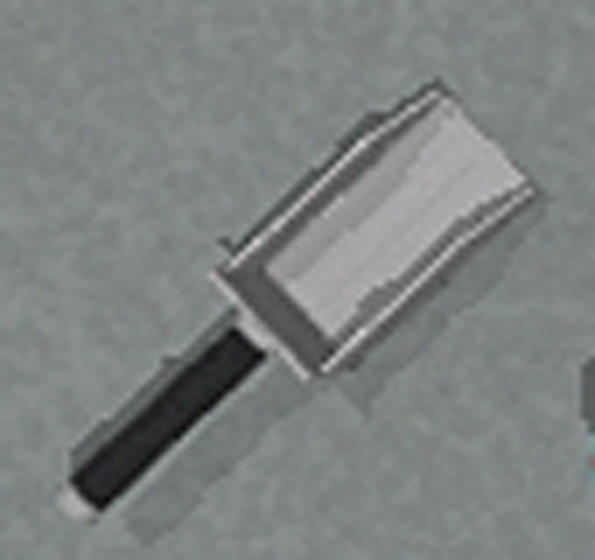

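```bash
cat >> h.py <<'E'
TC=np.array([.4973,-.3106]);TY=-.159
def tr(x,y):
    c,s=np.cos(TY),np.sin(TY);return TC+[c*x-s*y,s*x+c*y]
def go(p,th=TY):
    """tool-frame units from here to TCP p, jaw heading th (tool down); translation is in the axes AFTER the turn"""
    o=env.get_obs();M=R.from_rotvec(o['ee_rot']).as_matrix()
    z=np.array([np.cos(th),np.sin(th),0]);x=np.array([0,0,-1.]);T=np.stack([x,np.cross(z,x),z],1)
    tw=R.from_matrix(M.T@T).as_rotvec()/.1;d=(np.array(p)-o['ee_pos'])
    print('t',round(o['time_s'],2),'pos',o['ee_pos'].round(4),'w',round(o['gripper_width'],4),'F',o['contact_force'].round(1))
    print('twist',tw.round(2),'shift after turn',(T.T@d/.025).round(2),'shift now',(M.T@d/.025).round(2))
E
python3 - <<'E'
from h import *
import pickle
top=pickle.load(open('top0.pkl','rb'))
S=lambda q:np.array(q)/7+[100,225]
tip=onz(top,S((76,501)),.034);a1=onz(top,S((88,490)),.034);a2=onz(top,S((248,340)),.034);bw=onz(top,S((264,326)),.042)
m=(onz(top,S((440,88)),.03)+onz(top,S((535,188)),.03))/2
for n,(a,b) in dict(h=(a1,a2),tb=(tip,bw),bm=(bw,m)).items(): print(n,a.round(4),b.round(4),np.degrees(np.arctan2(*(b-a)[[1,0]])),np.linalg.norm((b-a)[:2]))
go([.4754,-.1011,.15])
for n,q in(('L',(-.038,-.054)),('M',(-.038,.02)),('V',(-.038,.074)),('S',(.042,0))):print(n,tr(*q).round(4))
E
```

```text
h [0.4698 0.3795 0.034 ] [0.5128 0.3313 0.034 ] -48.23188393177443 0.06469080962964739
tb [0.4666 0.3831 0.034 ] [0.5173 0.3237 0.042 ] -49.533801627842536 0.07814910182991705
bm [0.5173 0.3237 0.042 ] [0.571  0.2598 0.03  ] -49.94896091674696 0.08347713340138388
t 0.15 pos [ 0.2341 -0.6058  0.2137] w 0.0949 F [-0.1  1.5  0.3]
twist [-1.043e+01 -1.000e-02 -1.000e-02] shift after turn [ 2.55 21.46  6.33] shift now [  2.57  16.28 -15.35]
L [ 0.4512 -0.3579]
M [ 0.4629 -0.2848]
V [ 0.4715 -0.2315]
S [ 0.5388 -0.3172]
```

>>> play_rows([
  {"translation":[0,1,-1],"twist":[-1,0,0],"hand":0},
  {"translation":[0,1,-0.9],"twist":[-1,0,0],"hand":0},
  {"translation":[0,1,-0.8],"twist":[-1,0,0],"hand":0},
  {"translation":[0,1,-0.7],"twist":[-1,0,0],"hand":0},
  {"translation":[0,1,-0.6],"twist":[-1,0,0],"hand":0},
])

```text
time_s: 0.65
ee_pos: [0.286, -0.451, 0.2107]
ee_rot: [0.542, 1.507, -0.535]
contact_force: [1.0, 0.3, 0.1]
gripper_width: 0.095
```

>>> play_rows([
  {"translation":[0,1,-0.4],"twist":[-1,0,0],"hand":0},
  {"translation":[0,1,-0.3],"twist":[-1,0,0],"hand":0},
  {"translation":[0,1,-0.2],"twist":[-1,0,0],"hand":0},
  {"translation":[0,1,-0.1],"twist":[-1,0,0],"hand":0},
  {"translation":[0,1,0],"twist":[-1,0,0],"hand":0},
])

```text
time_s: 1.15
ee_pos: [0.3226, -0.3206, 0.2094]
ee_rot: [0.137, 1.571, -0.125]
contact_force: [-0.2, 0.1, -0.1]
gripper_width: 0.0953
```

```bash
python3 -c "
from h import *
go([.4754,-.1011,.15])"
```

```text
t 1.15 pos [ 0.3226 -0.3206  0.2094] w 0.0953 F [-0.2  0.1 -0.1]
twist [-0.07 -0.04 -0.07] shift after turn [2.38 9.64 4.65] shift now [2.43 9.65 4.59]
```

>>> play_rows([
  {"translation":[0.2,1,0.5],"twist":[0,0,0],"hand":0},
  {"translation":[0.2,1,0.5],"twist":[0,0,0],"hand":0},
  {"translation":[0.2,1,0.5],"twist":[0,0,0],"hand":0},
  {"translation":[0.2,1,0.5],"twist":[0,0,0],"hand":0},
  {"translation":[0.2,1,0.5],"twist":[0,0,0],"hand":0},
])

```text
time_s: 1.65
ee_pos: [0.406, -0.2021, 0.1842]
ee_rot: [0.136, 1.569, -0.126]
contact_force: [0.5, -0.0, 0.2]
gripper_width: 0.0952
```

>>> play_rows([
  {"translation":[0.2,1,0.5],"twist":[0,0,0],"hand":0},
  {"translation":[0.2,1,0.5],"twist":[0,0,0],"hand":0},
  {"translation":[0.2,1,0.5],"twist":[0,0,0],"hand":0},
  {"translation":[0.2,1,0.4],"twist":[0,0,0],"hand":0},
  {"translation":[0.2,0.5,0.2],"twist":[0,0,0],"hand":0},
])

```text
time_s: 2.15
ee_pos: [0.4784, -0.0934, 0.1575]
ee_rot: [0.134, 1.57, -0.124]
contact_force: [-0.7, -1.0, 0.1]
gripper_width: 0.095
```

```bash
python3 -c "
from h import *
go([.4754,-.1011,.15])
save('wrist','w1.png')"
```

```text
t 2.15 pos [ 0.4784 -0.0934  0.1575] w 0.095 F [-0.7 -1.   0.1]
twist [-0.05 -0.04 -0.06] shift after turn [ 0.3  -0.32 -0.07] shift now [ 0.3  -0.32 -0.07]
```

View pics/w1.png

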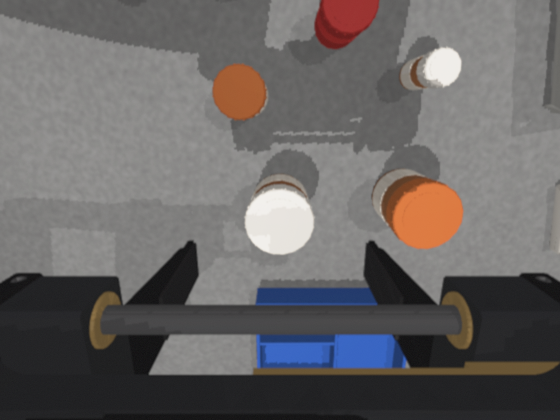

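The wrist view shows the large white cap at (280,220), between the fingers in x, with the orange large cap to its right at (423,212). I'll cross-check its position with this view.

```bash
cat >> h.py <<'E'
def won(uv,z):
    o=env.get_obs();M=R.from_rotvec(o['ee_rot']).as_matrix();im=env.get_image('wrist');A=im['tool_from_camera']
    d=M@A[:3,:3]@np.linalg.inv(im['mtx'])@np.array([uv[0],uv[1],1.]);e=o['ee_pos']+M@A[:3,3]
    return e+d*(z-e[2])/d[2]
E
python3 -c "
from h import *
print(won((279.5,220),.072),won((440,67),.061))
go([.4754,-.1011,.036])"
```

```text
[ 0.47602099 -0.09789801  0.072     ] [ 0.61332138 -0.0030714   0.061     ]
t 2.3 pos [ 0.4774 -0.0948  0.1573] w 0.0948 F [ 0.1  0.  -0. ]
twist [-0.06 -0.05 -0.05] shift after turn [ 4.85 -0.26 -0.04] shift now [ 4.85 -0.29 -0.01]
```

>>> play_rows([
  {"translation":[1,-0.1,0],"twist":[0,0,0],"hand":0},
  {"translation":[1,-0.1,0],"twist":[0,0,0],"hand":0},
  {"translation":[1,0,0],"twist":[0,0,0],"hand":0},
  {"translation":[1,0,0],"twist":[0,0,0],"hand":0},
  {"translation":[0.6,0,0],"twist":[0,0,0],"hand":0},
])

```text
time_s: 2.8
ee_pos: [0.478, -0.1066, 0.0444]
ee_rot: [0.134, 1.561, -0.133]
contact_force: [0.5, -0.3, -0.0]
gripper_width: 0.0951
```

```bash
python3 -c "
from h import *
go([.4756,-.1,.038])"
```

```text
t 2.8 pos [ 0.478  -0.1066  0.0444] w 0.0951 F [ 0.5 -0.3 -0. ]
twist [-0.11  0.06 -0.01] shift after turn [ 0.26  0.24 -0.14] shift now [ 0.26  0.24 -0.14]
```

>>> play_rows([
  {"translation":[0.2,0.2,-0.1],"twist":[0,0,0],"hand":0},
  {"translation":[0,0,0],"twist":[0,0,0],"hand":0.6},
  {"translation":[0,0,0],"twist":[0,0,0],"hand":1},
  {"translation":[0,0,0],"twist":[0,0,0],"hand":1},
  {"translation":[0,0,0],"twist":[0,0,0],"hand":1},
], grip_force=20)

```text
time_s: 3.3
ee_pos: [0.4753, -0.104, 0.0403]
ee_rot: [0.136, 1.561, -0.137]
contact_force: [-0.2, 0.7, 0.8]
gripper_width: 0.0685
```

>>> play_rows([
  {"translation":[0,0,0],"twist":[0,0,0],"hand":1},
  {"translation":[0,0,0],"twist":[0,0,0],"hand":1},
])

```text
time_s: 3.5
ee_pos: [0.4761, -0.1042, 0.0415]
ee_rot: [0.135, 1.559, -0.138]
contact_force: [0.1, 0.1, -3.0]
gripper_width: 0.0575
```

>>> play_rows([
  {"translation":[-0.2,0,0],"twist":[0,0,0],"hand":1},
  {"translation":[-0.8,0,0],"twist":[0,0,0],"hand":1},
  {"translation":[-1,0,0],"twist":[0,0,0],"hand":1},
  {"translation":[-1,0,0],"twist":[0,0,0],"hand":1},
  {"translation":[-0.6,0,0],"twist":[0,0,0],"hand":1},
], grip_force=25)

```text
time_s: 4.0
ee_pos: [0.4711, -0.1023, 0.1297]
ee_rot: [0.137, 1.571, -0.135]
contact_force: [0.6, -0.3, -3.3]
gripper_width: 0.0579
```

```bash
python3 -c "
from h import *
go([.4512,-.3579,.12])"
```

```text
t 4.0 pos [ 0.4711 -0.1023  0.1297] w 0.0579 F [ 0.6 -0.3 -3.3]
twist [-0.14 -0.04 -0.01] shift after turn [  0.39 -10.22   0.83] shift now [  0.37 -10.21   0.98]
```

>>> play_rows([
  {"translation":[0,-0.5,0.1],"twist":[0,0,0],"hand":1},
  {"translation":[0,-1,0.1],"twist":[-0.1,0,0],"hand":1},
  {"translation":[0,-1,0.1],"twist":[0,0,0],"hand":1},
  {"translation":[0,-1,0.1],"twist":[0,0,0],"hand":1},
  {"translation":[0,-1,0.1],"twist":[0,0,0],"hand":1},
])

```text
time_s: 4.5
ee_pos: [0.4645, -0.2186, 0.1291]
ee_rot: [0.124, 1.57, -0.122]
contact_force: [0.6, 0.2, -3.6]
gripper_width: 0.0574
```

>>> play_rows([
  {"translation":[0,-1,0.1],"twist":[0,0,0],"hand":1},
  {"translation":[0,-1,0.1],"twist":[0,0,0],"hand":1},
  {"translation":[0,-1,0.1],"twist":[0,0,0],"hand":1},
  {"translation":[0,-1,0.1],"twist":[0,0,0],"hand":1},
  {"translation":[0,-0.7,0],"twist":[0,0,0],"hand":1},
])

```text
time_s: 5.0
ee_pos: [0.4506, -0.3434, 0.1215]
ee_rot: [0.129, 1.579, -0.121]
contact_force: [-0.7, 0.8, -3.5]
gripper_width: 0.0576
```

```bash
python3 -c "
from h import *
go([.4512,-.3579,.12])"
```

```text
t 5.0 pos [ 0.4506 -0.3434  0.1215] w 0.0576 F [-0.7  0.8 -3.5]
twist [ 0.   -0.12 -0.04] shift after turn [ 0.06 -0.57  0.12] shift now [ 0.05 -0.57  0.12]
```

>>> play_rows([
  {"translation":[0,-0.4,0.1],"twist":[0,0,0],"hand":1},
  {"translation":[0,0,0],"twist":[0,0,0],"hand":1},
])

```text
time_s: 5.2
ee_pos: [0.4499, -0.356, 0.1195]
ee_rot: [0.133, 1.581, -0.122]
contact_force: [-0.6, 0.6, -2.4]
gripper_width: 0.0578
```

```bash
python3 -c "
from h import *
go([.4512,-.3579,.0465])
save('wrist','w2.png');save('scene','s2.png',(40,130,320,340),2.5)"
```

```text
t 5.2 pos [ 0.4499 -0.356   0.1195] w 0.0578 F [-0.6  0.6 -2.4]
twist [-0.03 -0.14 -0.06] shift after turn [ 2.92 -0.07  0.06] shift now [ 2.92 -0.08  0.1 ]
```

View pics/w2.png

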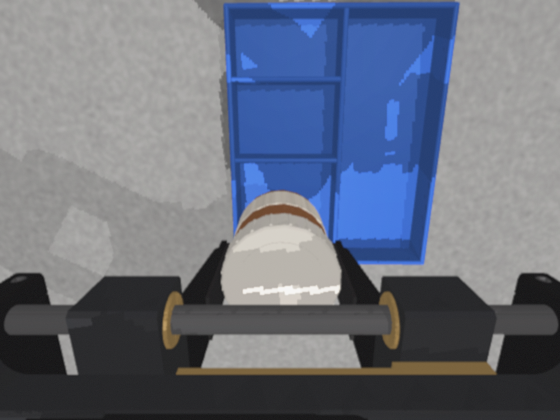

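View pics/s2.png

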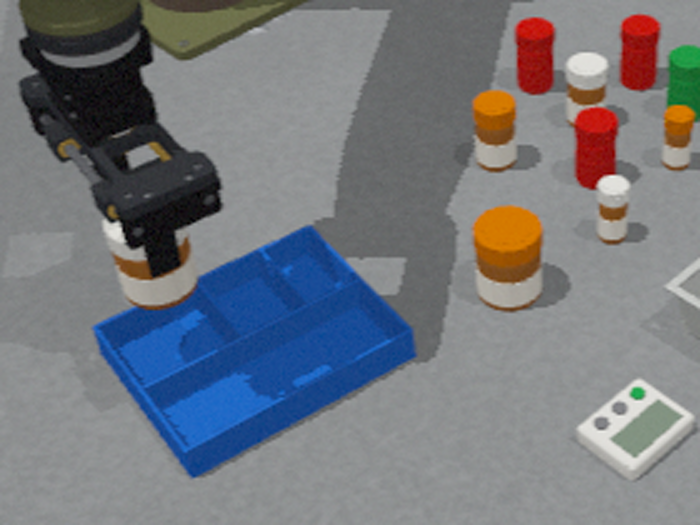

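The wrist view shows the jar upright above the large cell, with tray rim corners at (225,4), (458,3) and (425,263). I'll check the tray pose with those.

```bash
python3 -c "
from h import *
a=won((225,4),.032);b=won((458,3),.032);c=won((425,263),.032)
print(a,b,c,np.linalg.norm(a-b),np.linalg.norm(c-b));print('exp',tr(-.082,.1),tr(.082,.1),tr(.082,-.1),'centre',(a+c)/2)"
```

```text
[ 0.43506828 -0.1985774   0.032     ] [ 0.59387131 -0.22402168  0.032     ] [ 0.56485028 -0.41883642  0.032     ] 0.1608285220307679 0.19696446885625163
exp [ 0.43216743 -0.19887826] [ 0.59409875 -0.22484452] [ 0.56243257 -0.42232174] centre [ 0.49995928 -0.30870691  0.032     ]
```

>>> play_rows([
  {"translation":[0.8,0,0.1],"twist":[0,-0.1,0],"hand":1},
  {"translation":[0.8,0,0],"twist":[0,0,0],"hand":1},
  {"translation":[0.7,0,0],"twist":[0,0,0],"hand":1},
  {"translation":[0.3,0,0],"twist":[0,0,0],"hand":1},
  {"translation":[0.1,0,0],"twist":[0,0,0],"hand":1},
])

```text
time_s: 5.95
ee_pos: [0.4557, -0.3515, 0.0539]
ee_rot: [0.122, 1.565, -0.118]
contact_force: [-0.1, -0.2, -2.5]
gripper_width: 0.0578
```

```bash
sed -i 's/^TC=.*;TY/TC=np.array([.4985,-.3100]);TY/' h.py; python3 -c "
from h import *
go([*tr(-.038,-.054),.0455])"
```

```text
t 5.95 pos [ 0.4557 -0.3515  0.0539] w 0.0578 F [-0.1 -0.2 -2.5]
twist [ 0.06  0.02 -0.03] shift after turn [ 0.34 -0.25 -0.09] shift now [ 0.34 -0.25 -0.1 ]
```

>>> play_rows([
  {"translation":[0.1,-0.2,-0.1],"twist":[0,0,0],"hand":1},
  {"translation":[0.1,0,0],"twist":[0,0,0],"hand":1},
  {"translation":[0.1,0,0],"twist":[0,0,0],"hand":1},
])

```text
time_s: 6.25
ee_pos: [0.4535, -0.3569, 0.048]
ee_rot: [0.12, 1.563, -0.119]
contact_force: [0.7, 0.5, -2.5]
gripper_width: 0.0578
```

>>> play_rows([
  {"translation":[0.1,0,0],"twist":[0,0,0],"hand":1},
  {"translation":[0,0,0],"twist":[0,0,0],"hand":1},
])

```text
time_s: 6.45
ee_pos: [0.4538, -0.3574, 0.046]
ee_rot: [0.119, 1.562, -0.12]
contact_force: [-0.2, -0.7, -2.8]
gripper_width: 0.0573
```

>>> play_rows([
  {"translation":[0.1,0,0],"twist":[0,0,0],"hand":1},
  {"translation":[0.1,0,0],"twist":[0,0,0],"hand":1},
])

```text
time_s: 6.65
ee_pos: [0.4545, -0.3581, 0.0452]
ee_rot: [0.119, 1.562, -0.12]
contact_force: [-4.9, 5.5, 13.7]
gripper_width: 0.0578
```

>>> play_rows([
  {"translation":[-0.1,0,0],"twist":[0,0,0],"hand":1},
  {"translation":[0,0,0],"twist":[0,0,0],"hand":0.3},
  {"translation":[0,0,0],"twist":[0,0,0],"hand":0.2},
  {"translation":[0,0,0],"twist":[0,0,0],"hand":0.1},
  {"translation":[0,0,0],"twist":[0,0,0],"hand":0.1},
])

```text
time_s: 7.15
ee_pos: [0.4564, -0.3598, 0.0505]
ee_rot: [0.116, 1.558, -0.123]
contact_force: [0.0, -0.6, 0.8]
gripper_width: 0.0831
```

>>> play_rows([
  {"translation":[-0.4,0,0],"twist":[0,0,0],"hand":0.1},
  {"translation":[-1,0,0],"twist":[0,0,0],"hand":0.1},
  {"translation":[-1,0,0],"twist":[0,0,0],"hand":0.1},
  {"translation":[-1,0,0],"twist":[0,0,0],"hand":0.2},
  {"translation":[-1,0,0],"twist":[0,0,0],"hand":0.3},
])

```text
time_s: 7.65
ee_pos: [0.4529, -0.3571, 0.1609]
ee_rot: [0.121, 1.565, -0.118]
contact_force: [0.5, -0.5, 0.2]
gripper_width: 0.0745
```

```bash
python3 -c "
from h import *
go([.484,.1125,.15])
save('wrist','w3.png')"
```

```text
t 7.65 pos [ 0.4529 -0.3571  0.1609] w 0.0745 F [ 0.5 -0.5  0.2]
twist [ 0.07  0.02 -0.02] shift after turn [ 0.44 18.74 -1.75] shift now [ 0.48 18.75 -1.62]
```

View pics/w3.png

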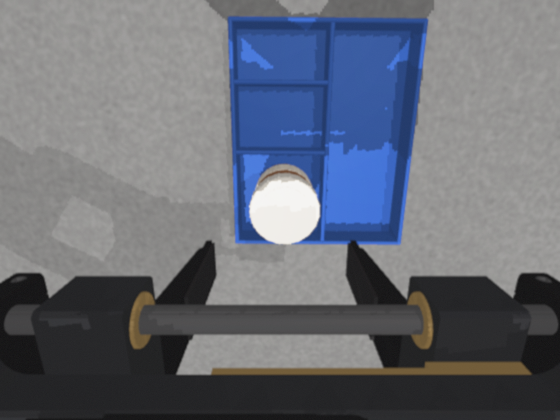

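The large jar (cap at 285,207) stands in the large cell. Next is the vial at (0.616,-0.003).

```bash
python3 -c "
from h import *
go([.616,-.003,.15])"
```

```text
t 7.7 pos [ 0.4551 -0.3591  0.1666] w 0.0708 F [ 2.  -1.5  3.6]
twist [0.07 0.09 0.02] shift after turn [ 0.66 15.08  4.1 ] shift now [ 0.66 15.06  4.2 ]
```

>>> play_rows([
  {"translation":[0,1,0.3],"twist":[0,0,0],"hand":0.4},
  {"translation":[0,1,0.3],"twist":[0,0,0],"hand":0.4},
  {"translation":[0,1,0.3],"twist":[0,0,0],"hand":0.4},
  {"translation":[0,1,0.3],"twist":[0,0,0],"hand":0.4},
  {"translation":[0,1,0.3],"twist":[0,0,0],"hand":0.4},
])

```text
time_s: 8.2
ee_pos: [0.514, -0.2422, 0.1735]
ee_rot: [0.116, 1.549, -0.132]
contact_force: [-0.8, 0.3, -0.9]
gripper_width: 0.0571
```

>>> play_rows([
  {"translation":[0,1,0.3],"twist":[0,0,0],"hand":0.4},
  {"translation":[0,1,0.3],"twist":[0,0,0],"hand":0.4},
  {"translation":[0,1,0.3],"twist":[0,0,0],"hand":0.4},
  {"translation":[0,1,0.3],"twist":[0,0,0],"hand":0.4},
  {"translation":[0,1,0.3],"twist":[0,0,0],"hand":0.4},
])

```text
time_s: 8.7
ee_pos: [0.5733, -0.1198, 0.1758]
ee_rot: [0.116, 1.545, -0.133]
contact_force: [0.3, -0.6, -0.3]
gripper_width: 0.057
```

>>> play_rows([
  {"translation":[0,1,0.3],"twist":[0,0,0],"hand":0.4},
  {"translation":[0,1,0.3],"twist":[0,0,0],"hand":0.4},
  {"translation":[0.1,1,0.3],"twist":[0,0,0],"hand":0.4},
  {"translation":[0.1,0.9,0.3],"twist":[0,0,0],"hand":0.4},
  {"translation":[0.1,0.5,0.1],"twist":[0,0,0],"hand":0.4},
])

```text
time_s: 9.2
ee_pos: [0.626, -0.0105, 0.1707]
ee_rot: [0.114, 1.541, -0.132]
contact_force: [0.2, 0.4, 0.7]
gripper_width: 0.0574
```

```bash
python3 -c "
from h import *
go([.616,-.003,.12])
save('wrist','w4.png')"
```

```text
t 9.2 pos [ 0.626  -0.0105  0.1707] w 0.0574 F [0.2 0.4 0.7]
twist [0.02 0.27 0.09] shift after turn [ 2.03  0.23 -0.44] shift now [ 2.01  0.25 -0.5 ]
```

View pics/w4.png

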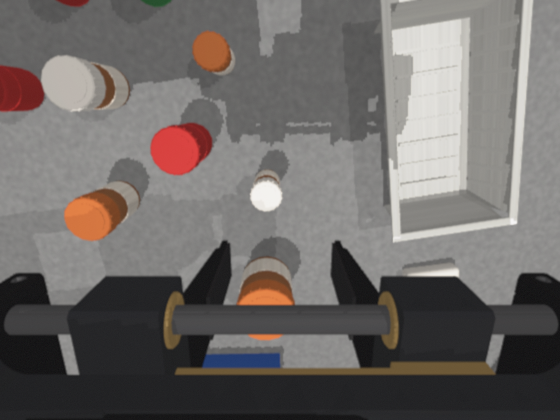

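The vial cap is at (266,193), the orange large jar sits behind it at (266,290), and the foil pan is well to the right.

```bash
python3 -c "
from h import *
v=won((266,193),.061);print(v, won((75,83),.07))
go([.616,-.003,.12])"
```

```text
[0.61754135 0.00143446 0.061     ] [0.48952323 0.11100091 0.07      ]
t 9.35 pos [ 0.625  -0.0118  0.1701] w 0.057 F [ 0.5 -0.3  0.1]
twist [0.02 0.26 0.1 ] shift after turn [ 2.    0.29 -0.41] shift now [ 1.99  0.31 -0.46]
```

Two views give the vial at about (0.6170,-0.0015).

>>> play_rows([
  {"translation":[0.8,0.2,-0.3],"twist":[0,0.2,0.1],"hand":0.4},
  {"translation":[0.8,0.1,-0.1],"twist":[0,0,0],"hand":0.4},
  {"translation":[0.4,0,0],"twist":[0,0,0],"hand":0.4},
  {"translation":[0.2,0,0],"twist":[0,0,0],"hand":0.4},
  {"translation":[0,0,0],"twist":[0,0,0],"hand":0.4},
])

```text
time_s: 9.85
ee_pos: [0.6135, -0.0065, 0.1097]
ee_rot: [0.127, 1.567, -0.127]
contact_force: [-0.5, 0.9, 0.4]
gripper_width: 0.0569
```

```bash
python3 -c "
from h import *
go([.617,-.0015,.036])"
```

```text
t 9.85 pos [ 0.6135 -0.0065  0.1097] w 0.0569 F [-0.5  0.9  0.4]
twist [-0.03  0.   -0.  ] shift after turn [2.95 0.22 0.11] shift now [2.95 0.22 0.1 ]
```

>>> play_rows([
  {"translation":[0.8,0.2,0.1],"twist":[0,0,0],"hand":0.4},
  {"translation":[0.8,0,0],"twist":[0,0,0],"hand":0.4},
  {"translation":[0.7,0,0],"twist":[0,0,0],"hand":0.4},
  {"translation":[0.5,0,0],"twist":[0,0,0],"hand":0.4},
  {"translation":[0.2,0,0],"twist":[0,0,0],"hand":0.4},
])

```text
time_s: 10.35
ee_pos: [0.6204, -0.004, 0.0366]
ee_rot: [0.129, 1.559, -0.129]
contact_force: [-0.5, 0.1, 0.3]
gripper_width: 0.0568
```

```bash
python3 -c "
from h import *
go([.617,-.0015,.036])"
```

```text
t 10.35 pos [ 0.6204 -0.004   0.0366] w 0.0568 F [-0.5  0.1  0.3]
twist [-0.06  0.08 -0.01] shift after turn [ 0.03  0.08 -0.15] shift now [ 0.02  0.08 -0.15]
```

>>> play_rows([
  {"translation":[0,0.1,-0.1],"twist":[0,0,0],"hand":0.55},
  {"translation":[0,0,0],"twist":[0,0,0],"hand":0.65},
  {"translation":[0,0,0],"twist":[0,0,0],"hand":0.8},
  {"translation":[0,0,0],"twist":[0,0,0],"hand":1},
  {"translation":[0,0,0],"twist":[0,0,0],"hand":1},
], grip_force=12)

```text
time_s: 10.85
ee_pos: [0.62, -0.0012, 0.0395]
ee_rot: [0.129, 1.555, -0.129]
contact_force: [0.4, 0.3, -0.1]
gripper_width: 0.0281
```

>>> play_rows([
  {"translation":[0,0,0],"twist":[0,0,0],"hand":1},
  {"translation":[0,0,0],"twist":[0,0,0],"hand":1},
])

```text
time_s: 11.05
ee_pos: [0.6204, -0.0012, 0.0402]
ee_rot: [0.129, 1.554, -0.129]
contact_force: [-0.5, 0.5, 0.4]
gripper_width: 0.0278
```

>>> play_rows([
  {"translation":[-0.3,0,0],"twist":[0,0,0],"hand":1},
  {"translation":[-0.8,0,0],"twist":[0,0.1,0],"hand":1},
  {"translation":[-1,0,0],"twist":[0,0.1,0],"hand":1},
  {"translation":[-1,0,0],"twist":[0,0,0],"hand":1},
  {"translation":[-0.8,0,0],"twist":[0,0,0],"hand":1},
])

```text
time_s: 11.55
ee_pos: [0.6172, -0.0011, 0.1378]
ee_rot: [0.131, 1.584, -0.128]
contact_force: [0.1, -0.4, -0.6]
gripper_width: 0.0279
```

```bash
python3 -c "
from h import *
go([*tr(-.038,.074),.12])"
```

```text
t 11.55 pos [ 0.6172 -0.0011  0.1378] w 0.0279 F [ 0.1 -0.4 -0.6]
twist [-0.06 -0.17 -0.01] shift after turn [ 0.71 -9.99 -4.25] shift now [  0.78 -10.02  -4.18]
```

>>> play_rows([
  {"translation":[-0.2,-0.7,-0.3],"twist":[0,-0.1,0],"hand":1},
  {"translation":[0,-1,-0.4],"twist":[0,-0.1,0],"hand":1},
  {"translation":[0,-1,-0.4],"twist":[0,0,0],"hand":1},
  {"translation":[0,-1,-0.4],"twist":[0,0,0],"hand":1},
  {"translation":[0,-1,-0.5],"twist":[0,0,0],"hand":1},
])

```text
time_s: 12.05
ee_pos: [0.5521, -0.1101, 0.1522]
ee_rot: [0.124, 1.549, -0.125]
contact_force: [0.0, -1.1, -0.6]
gripper_width: 0.0277
```

>>> play_rows([
  {"translation":[0,-1,-0.5],"twist":[0,0,0],"hand":1},
  {"translation":[0,-1,-0.5],"twist":[0,0,0],"hand":1},
  {"translation":[0,-1,-0.4],"twist":[0,0,0],"hand":1},
  {"translation":[0,-1,-0.4],"twist":[0,0,0],"hand":1},
  {"translation":[0,-0.5,-0.2],"twist":[0,0,0],"hand":1},
])

```text
time_s: 12.55
ee_pos: [0.4815, -0.2182, 0.1546]
ee_rot: [0.123, 1.545, -0.127]
contact_force: [0.8, -0.5, -0.5]
gripper_width: 0.0276
```

>>> play_rows([
  {"translation":[0,0,0],"twist":[0,0,0],"hand":1},
])

```text
time_s: 12.65
ee_pos: [0.481, -0.2192, 0.155]
ee_rot: [0.125, 1.544, -0.129]
contact_force: [0.8, -0.3, 0.5]
gripper_width: 0.0279
```

```bash
python3 -c "
from h import *
go([*tr(-.038,.074),.10])"
```

```text
t 12.65 pos [ 0.481  -0.2192  0.155 ] w 0.0279 F [ 0.8 -0.3  0.5]
twist [-0.03  0.23  0.01] shift after turn [ 2.2  -0.51 -0.26] shift now [ 2.2  -0.51 -0.3 ]
```

>>> play_rows([
  {"translation":[0.7,-0.3,-0.2],"twist":[0,0.1,0],"hand":1},
  {"translation":[0.7,-0.2,-0.1],"twist":[0,0.1,0],"hand":1},
  {"translation":[0.6,0,0],"twist":[0,0,0],"hand":1},
  {"translation":[0.2,0,0],"twist":[0,0,0],"hand":1},
  {"translation":[0,0,0],"twist":[0,0,0],"hand":1},
])

```text
time_s: 13.15
ee_pos: [0.472, -0.2282, 0.0933]
ee_rot: [0.127, 1.569, -0.124]
contact_force: [0.1, -0.2, -0.4]
gripper_width: 0.0277
```

```bash
python3 -c "
from h import *
go([*tr(-.038,.074),.046])
save('wrist','w5.png');save('scene','s5.png',(40,130,320,340),2.5)"
```

```text
t 13.15 pos [ 0.472  -0.2282  0.0933] w 0.0277 F [ 0.1 -0.2 -0.4]
twist [-0.01 -0.02 -0.02] shift after turn [ 1.89 -0.1   0.04] shift now [ 1.89 -0.11  0.05]
```

View pics/s5.png

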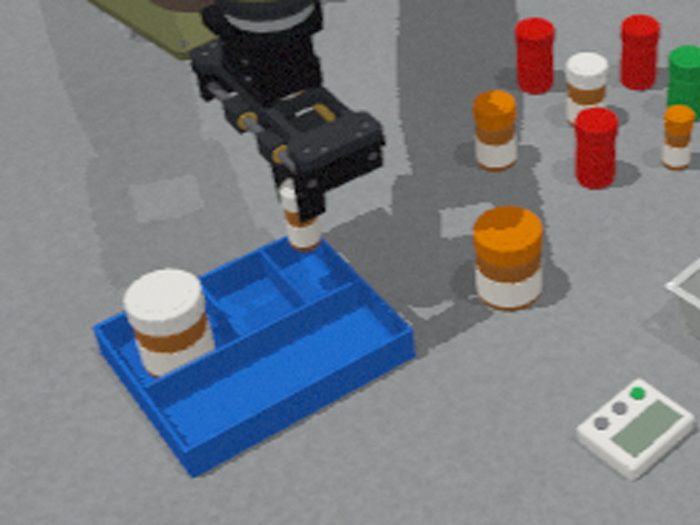

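View pics/w5.png

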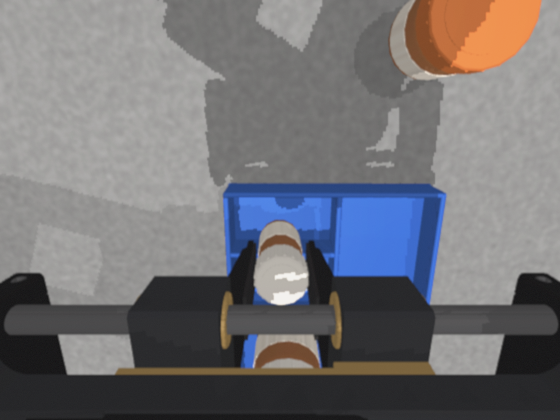

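The vial hangs upright over the narrow cell, and the large jar is seated.

>>> play_rows([
  {"translation":[0.6,-0.1,0],"twist":[0,0,0],"hand":1},
  {"translation":[0.6,0,0],"twist":[0,0,0],"hand":1},
  {"translation":[0.4,0,0],"twist":[0,0,0],"hand":1},
  {"translation":[0.2,0,0],"twist":[0,0,0],"hand":1},
  {"translation":[0.1,0,0],"twist":[0,0,0],"hand":1},
])

```text
time_s: 13.75
ee_pos: [0.4744, -0.2322, 0.0461]
ee_rot: [0.123, 1.562, -0.126]
contact_force: [0.6, -0.5, -1.0]
gripper_width: 0.0278
```

```bash
python3 -c "
from h import *
go([*tr(-.038,.074),.043])"
```

```text
t 13.75 pos [ 0.4744 -0.2322  0.0461] w 0.0278 F [ 0.6 -0.5 -1. ]
twist [0.   0.05 0.01] shift after turn [ 0.12  0.04 -0.07] shift now [ 0.12  0.04 -0.07]
```

>>> play_rows([
  {"translation":[0.1,0,0],"twist":[0,0,0],"hand":1},
  {"translation":[0.1,0,0],"twist":[0,0,0],"hand":1},
])

```text
time_s: 13.95
ee_pos: [0.4743, -0.2326, 0.0424]
ee_rot: [0.123, 1.563, -0.126]
contact_force: [-8.3, 3.3, 16.7]
gripper_width: 0.0276
```

>>> play_rows([
  {"translation":[0.1,0,0],"twist":[0,0,0],"hand":1},
  {"translation":[0.1,0,0],"twist":[0,0,0],"hand":1},
])

```text
time_s: 14.15
ee_pos: [0.4749, -0.2334, 0.0422]
ee_rot: [0.122, 1.565, -0.126]
contact_force: [-6.2, 2.7, 12.4]
gripper_width: 0.0278
```

>>> play_rows([
  {"translation":[-0.1,0,0],"twist":[0,0,0],"hand":1},
  {"translation":[0,0,0],"twist":[0,0,0],"hand":0.6},
  {"translation":[0,0,0],"twist":[0,0,0],"hand":0.5},
  {"translation":[0,0,0],"twist":[0,0,0],"hand":0.4},
  {"translation":[0,0,0],"twist":[0,0,0],"hand":0.4},
])

```text
time_s: 14.65
ee_pos: [0.4764, -0.2344, 0.0467]
ee_rot: [0.12, 1.561, -0.127]
contact_force: [-0.4, -0.1, 0.5]
gripper_width: 0.0534
```

>>> play_rows([
  {"translation":[-0.4,0,0],"twist":[0,0,0],"hand":0.4},
  {"translation":[-1,0,0],"twist":[0,0,0],"hand":0.4},
  {"translation":[-1,0,0],"twist":[0,0,0],"hand":0.4},
  {"translation":[-1,0,0],"twist":[0,0,0],"hand":0.4},
  {"translation":[-0.9,0,0],"twist":[0,0,0],"hand":0.4},
])

```text
time_s: 15.15
ee_pos: [0.4728, -0.232, 0.1546]
ee_rot: [0.124, 1.57, -0.124]
contact_force: [0.3, 0.2, -0.1]
gripper_width: 0.0572
```

```bash
python3 -c "
from h import *
go([.485,.112,.15])
save('wrist','w6.png')"
```

```text
t 15.15 pos [ 0.4728 -0.232   0.1546] w 0.0572 F [ 0.3  0.2 -0.1]
twist [ 0.01 -0.03 -0.  ] shift after turn [ 0.18 13.66 -1.7 ] shift now [ 0.19 13.66 -1.68]
```

View pics/w6.png

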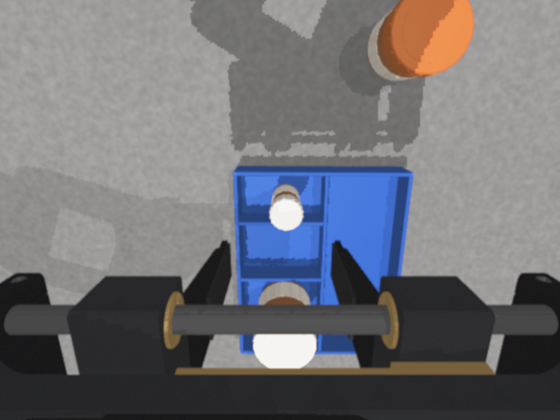

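The vial (286,213) stands in the narrow cell. On to the medium white jar.

>>> play_rows([
  {"translation":[0,1,-0.1],"twist":[0,0,0],"hand":0.4},
  {"translation":[0,1,-0.1],"twist":[0,0,0],"hand":0.4},
  {"translation":[0,1,-0.1],"twist":[0,0,0],"hand":0.4},
  {"translation":[0,1,-0.1],"twist":[0,0,0],"hand":0.4},
  {"translation":[0,1,-0.1],"twist":[0,0,0],"hand":0.4},
])

```text
time_s: 15.7
ee_pos: [0.4844, -0.1076, 0.1636]
ee_rot: [0.123, 1.555, -0.134]
contact_force: [0.6, -0.1, 0.2]
gripper_width: 0.0569
```

>>> play_rows([
  {"translation":[0,1,-0.1],"twist":[0,0,0],"hand":0.4},
  {"translation":[0,1,-0.1],"twist":[0,0,0],"hand":0.4},
  {"translation":[0,1,-0.1],"twist":[0,0,0],"hand":0.4},
  {"translation":[0,1,-0.1],"twist":[0,0,0],"hand":0.4},
  {"translation":[0,1,-0.1],"twist":[0,0,0],"hand":0.4},
])

```text
time_s: 16.2
ee_pos: [0.4921, 0.023, 0.1637]
ee_rot: [0.123, 1.553, -0.134]
contact_force: [-0.4, 0.3, -0.8]
gripper_width: 0.0567
```

>>> play_rows([
  {"translation":[0,1,-0.1],"twist":[0,0,0],"hand":0.4},
  {"translation":[0,1,-0.1],"twist":[0,0,0],"hand":0.4},
  {"translation":[0,1,-0.1],"twist":[0,0,0],"hand":0.4},
  {"translation":[0,0.3,-0.1],"twist":[0,0,0],"hand":0.4},
  {"translation":[0,0,0],"twist":[0,0,0],"hand":0.4},
])

```text
time_s: 16.7
ee_pos: [0.4951, 0.1116, 0.1637]
ee_rot: [0.12, 1.552, -0.131]
contact_force: [0.6, 0.2, -0.1]
gripper_width: 0.0566
```

```bash
python3 -c "
from h import *
go([.485,.112,.15])
save('wrist','w7.png')"
```

```text
t 16.7 pos [0.4951 0.1116 0.1637] w 0.0566 F [ 0.6  0.2 -0.1]
twist [-0.01  0.16  0.05] shift after turn [ 0.55 -0.05 -0.4 ] shift now [ 0.54 -0.05 -0.41]
```

View pics/w7.png

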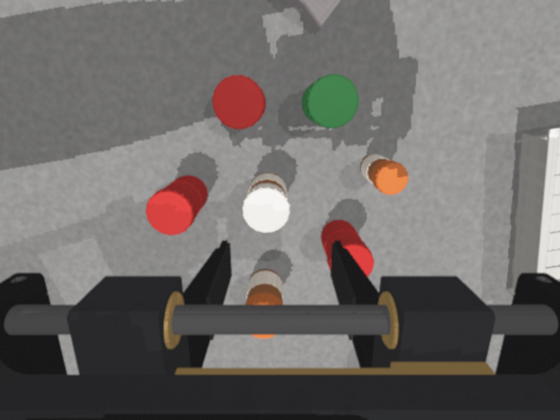

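```bash
python3 -c "
from h import *
print(won((266.5,210),.07))
go([.485,.112,.038])"
```

```text
[0.48473915 0.11180744 0.07      ]
t 16.8 pos [0.4953 0.1106 0.1637] w 0.0571 F [-0.3 -0.3 -0.2]
twist [-0.03  0.16  0.06] shift after turn [ 5.03 -0.01 -0.41] shift now [ 5.02  0.02 -0.49]
```

Both views agree on (0.485,0.112). The white cap at (267,210) is the target; the red caps (238,101), (175,212), (348,250) and the green one (330,101) stay.

>>> play_rows([
  {"translation":[0.5,0,-0.4],"twist":[0,0.1,0],"hand":0.4},
  {"translation":[0.8,0,-0.1],"twist":[0,0,0],"hand":0.4},
  {"translation":[0.8,0,0],"twist":[0,0,0],"hand":0.4},
  {"translation":[0.2,0,0],"twist":[0,0,0],"hand":0.4},
  {"translation":[0,0,0],"twist":[0,0,0],"hand":0.4},
])

```text
time_s: 17.3
ee_pos: [0.4806, 0.1081, 0.102]
ee_rot: [0.126, 1.565, -0.137]
contact_force: [0.6, -0.4, 0.2]
gripper_width: 0.057
```

```bash
python3 -c "
from h import *
go([.485,.112,.038])"
```

```text
t 17.3 pos [0.4806 0.1081 0.102 ] w 0.057 F [ 0.6 -0.4  0.2]
twist [-0.09  0.03  0.07] shift after turn [2.56 0.18 0.15] shift now [2.56 0.2  0.14]
```

>>> play_rows([
  {"translation":[0.4,0.2,0.1],"twist":[-0.1,0,0],"hand":0.35},
  {"translation":[0.7,0,0],"twist":[0,0,0],"hand":0.35},
  {"translation":[0.7,0,0],"twist":[0,0,0],"hand":0.35},
  {"translation":[0.5,0,0],"twist":[0,0,0],"hand":0.35},
  {"translation":[0.2,0,0],"twist":[0,0,0],"hand":0.35},
])

```text
time_s: 17.8
ee_pos: [0.4878, 0.1125, 0.0399]
ee_rot: [0.12, 1.558, -0.128]
contact_force: [-0.1, -1.0, -1.3]
gripper_width: 0.0617
```

```bash
python3 -c "
from h import *
go([.485,.112,.038])"
```

```text
t 17.8 pos [0.4878 0.1125 0.0399] w 0.0617 F [-0.1 -1.  -1.3]
twist [0.01 0.1  0.04] shift after turn [ 0.08 -0.04 -0.11] shift now [ 0.07 -0.04 -0.11]
```

>>> play_rows([
  {"translation":[0.1,0,-0.1],"twist":[0,0,0],"hand":0.45},
  {"translation":[0,0,0],"twist":[0,0,0],"hand":0.55},
  {"translation":[0,0,0],"twist":[0,0,0],"hand":0.7},
  {"translation":[0,0,0],"twist":[0,0,0],"hand":1},
  {"translation":[0,0,0],"twist":[0,0,0],"hand":1},
], grip_force=18)

```text
time_s: 18.3
ee_pos: [0.4864, 0.1133, 0.0386]
ee_rot: [0.12, 1.555, -0.127]
contact_force: [0.0, -0.4, -0.1]
gripper_width: 0.0397
```

>>> play_rows([
  {"translation":[0,0,0],"twist":[0,0,0],"hand":1},
  {"translation":[0,0,0],"twist":[0,0,0],"hand":1},
])

```text
time_s: 18.5
ee_pos: [0.4868, 0.1133, 0.0391]
ee_rot: [0.12, 1.554, -0.127]
contact_force: [-0.1, -0.5, -1.1]
gripper_width: 0.04
```

>>> play_rows([
  {"translation":[-0.3,0,0],"twist":[0,0,0],"hand":1},
  {"translation":[-0.8,0,0],"twist":[0,0.1,0],"hand":1},
  {"translation":[-1,0,0],"twist":[0,0,0],"hand":1},
  {"translation":[-1,0,0],"twist":[0,0,0],"hand":1},
  {"translation":[-1,0,0],"twist":[0,0,0],"hand":1},
])

```text
time_s: 19.0
ee_pos: [0.4827, 0.1133, 0.1419]
ee_rot: [0.12, 1.575, -0.128]
contact_force: [0.3, 0.6, -0.6]
gripper_width: 0.0395
```

```bash
python3 -c "
from h import *
go([*tr(-.038,.02),.15])"
```

```text
t 19.0 pos [0.4827 0.1133 0.1419] w 0.0395 F [ 0.3  0.6 -0.6]
twist [ 0.01 -0.07  0.06] shift after turn [ -0.33 -15.82   1.78] shift now [ -0.24 -15.82   1.76]
```

>>> play_rows([
  {"translation":[-0.6,-0.6,0.1],"twist":[0,0,0],"hand":1},
  {"translation":[0,-1,0.1],"twist":[0,0,0],"hand":1},
  {"translation":[0,-1,0.1],"twist":[0,0,0],"hand":1},
  {"translation":[0,-1,0.1],"twist":[0,0,0],"hand":1},
  {"translation":[0,-1,0.1],"twist":[0,0,0],"hand":1},
])

```text
time_s: 19.5
ee_pos: [0.4811, -0.003, 0.168]
ee_rot: [0.116, 1.56, -0.121]
contact_force: [-0.3, -0.9, -0.8]
gripper_width: 0.04
```

>>> play_rows([
  {"translation":[0,-1,0.1],"twist":[0,0,0],"hand":1},
  {"translation":[0,-1,0.1],"twist":[0,0,0],"hand":1},
  {"translation":[0,-1,0.1],"twist":[0,0,0],"hand":1},
  {"translation":[0,-1,0.1],"twist":[0,0,0],"hand":1},
  {"translation":[0,-1,0.1],"twist":[0,0,0],"hand":1},
])

```text
time_s: 20.0
ee_pos: [0.4741, -0.1337, 0.1722]
ee_rot: [0.115, 1.555, -0.122]
contact_force: [1.0, 0.6, -0.4]
gripper_width: 0.0396
```

>>> play_rows([
  {"translation":[0,-1,0.1],"twist":[0,0,0],"hand":1},
  {"translation":[0,-1,0.1],"twist":[0,0,0],"hand":1},
  {"translation":[0,-1,0.1],"twist":[0,0,0],"hand":1},
  {"translation":[0,-1,0.1],"twist":[0,0,0],"hand":1},
  {"translation":[0,-0.5,0.1],"twist":[0,0,0],"hand":1},
])

```text
time_s: 20.5
ee_pos: [0.4688, -0.2529, 0.1761]
ee_rot: [0.115, 1.552, -0.124]
contact_force: [-0.0, 0.9, -1.0]
gripper_width: 0.0396
```

>>> play_rows([
  {"translation":[0,0,0],"twist":[0,0,0],"hand":1},
])

```text
time_s: 20.6
ee_pos: [0.4688, -0.2541, 0.1765]
ee_rot: [0.117, 1.551, -0.126]
contact_force: [0.1, 1.1, -0.2]
gripper_width: 0.0398
```

```bash
python3 -c "
from h import *
go([*tr(-.038,.02),.10])"
```

```text
t 20.6 pos [ 0.4688 -0.2541  0.1765] w 0.0398 F [ 0.1  1.1 -0.2]
twist [0.04 0.16 0.05] shift after turn [ 3.06 -1.22  0.01] shift now [ 3.07 -1.21 -0.05]
```

>>> play_rows([
  {"translation":[0.3,-0.8,0],"twist":[0,0.1,0],"hand":1},
  {"translation":[0.7,-0.5,0],"twist":[0,0,0],"hand":1},
  {"translation":[0.9,0,0],"twist":[0,0,0],"hand":1},
  {"translation":[0.6,0,0],"twist":[0,0,0],"hand":1},
  {"translation":[0,0,0],"twist":[0,0,0],"hand":1},
])

```text
time_s: 21.1
ee_pos: [0.4659, -0.2838, 0.1143]
ee_rot: [0.117, 1.559, -0.123]
contact_force: [1.0, 0.1, -1.2]
gripper_width: 0.04
```

```bash
python3 -c "
from h import *
go([*tr(-.038,.02),.045])
save('wrist','w8.png');save('scene','s8.png',(40,130,320,340),2.5)"
```

```text
t 21.1 pos [ 0.4659 -0.2838  0.1143] w 0.04 F [ 1.   0.1 -1.2]
twist [0.06 0.09 0.03] shift after turn [ 2.77 -0.03 -0.07] shift now [ 2.77 -0.02 -0.09]
```

View pics/s8.png

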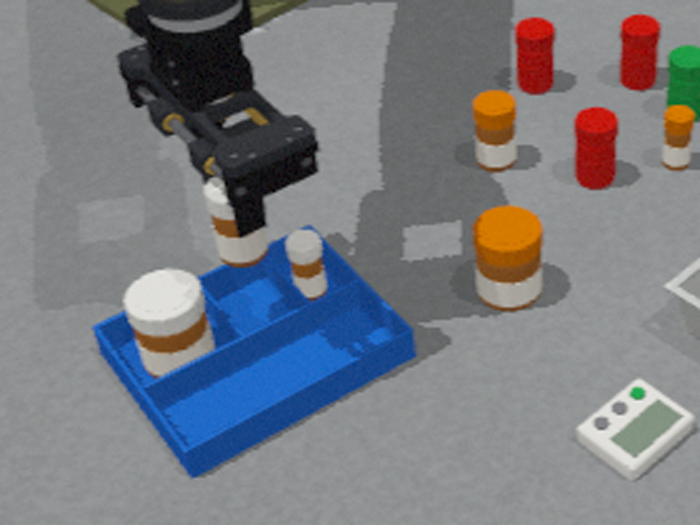

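View pics/w8.png

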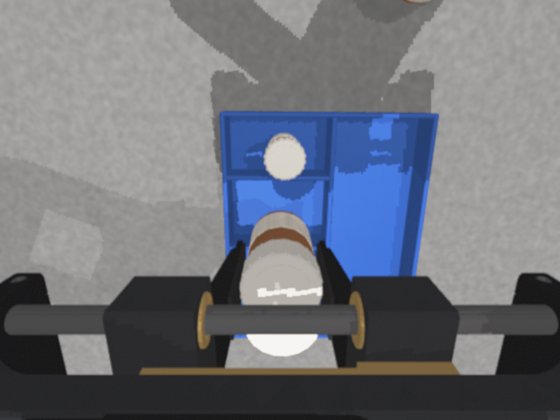

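The medium jar is upright over the middle cell, and the vial and large jar are standing in theirs.

>>> play_rows([
  {"translation":[0.7,0,0],"twist":[0,0.1,0],"hand":1},
  {"translation":[0.8,0,0],"twist":[0,0,0],"hand":1},
  {"translation":[0.7,0,0],"twist":[0,0,0],"hand":1},
  {"translation":[0.3,0,0],"twist":[0,0,0],"hand":1},
  {"translation":[0.1,0,0],"twist":[0,0,0],"hand":1},
])

```text
time_s: 21.7
ee_pos: [0.4711, -0.2859, 0.0525]
ee_rot: [0.11, 1.559, -0.126]
contact_force: [0.5, 0.9, -0.5]
gripper_width: 0.04
```

```bash
python3 -c "
from h import *
go([*tr(-.038,.02),.043])"
```

```text
t 21.7 pos [ 0.4711 -0.2859  0.0525] w 0.04 F [ 0.5  0.9 -0.5]
twist [0.09 0.09 0.09] shift after turn [ 0.38  0.02 -0.29] shift now [ 0.38  0.03 -0.29]
```

>>> play_rows([
  {"translation":[0.1,0,-0.2],"twist":[0,0,0],"hand":1},
  {"translation":[0.1,0,0],"twist":[0,0,0],"hand":1},
  {"translation":[0.1,0,0],"twist":[0,0,0],"hand":1},
])

```text
time_s: 22.0
ee_pos: [0.4668, -0.2858, 0.046]
ee_rot: [0.109, 1.557, -0.127]
contact_force: [0.0, -0.3, -1.1]
gripper_width: 0.0398
```

>>> play_rows([
  {"translation":[0.1,0,0],"twist":[0,0,0],"hand":1},
  {"translation":[0.1,0,0],"twist":[0,0,0],"hand":1},
])

```text
time_s: 22.2
ee_pos: [0.4675, -0.2864, 0.0417]
ee_rot: [0.108, 1.556, -0.128]
contact_force: [-0.8, -2.6, 13.7]
gripper_width: 0.0398
```

Seated, so I'll release.

>>> play_rows([
  {"translation":[-0.1,0,0],"twist":[0,0,0],"hand":1},
  {"translation":[0,0,0],"twist":[0,0,0],"hand":0.5},
  {"translation":[0,0,0],"twist":[0,0,0],"hand":0.4},
  {"translation":[0,0,0],"twist":[0,0,0],"hand":0.3},
  {"translation":[0,0,0],"twist":[0,0,0],"hand":0.3},
])

```text
time_s: 22.7
ee_pos: [0.4682, -0.2869, 0.0454]
ee_rot: [0.107, 1.554, -0.128]
contact_force: [-1.0, -0.3, -1.0]
gripper_width: 0.0639
```

>>> play_rows([
  {"translation":[-0.4,0,0],"twist":[0,0,0],"hand":0.3},
  {"translation":[-1,0,0],"twist":[0,0,0],"hand":0.3},
  {"translation":[-1,0,0],"twist":[0,0,0],"hand":0.3},
  {"translation":[-1,0,0],"twist":[0,0,0],"hand":0.3},
  {"translation":[-1,0,0],"twist":[0,0,0],"hand":0.4},
])

```text
time_s: 23.2
ee_pos: [0.4642, -0.2833, 0.1565]
ee_rot: [0.111, 1.562, -0.125]
contact_force: [1.1, 0.6, 0.2]
gripper_width: 0.0629
```

```bash
python3 -c "
from h import *
th=np.radians(-49.5+90)
d=np.array([np.cos(np.radians(-49.5)),np.sin(np.radians(-49.5))])
g=np.array([.5173,.3237])-.025*d
print(g,th)
go([*g,.15],th)
save('wrist','w9.png')"
```

```text
[0.5010638  0.34271015] 0.7068583470577035
t 23.2 pos [ 0.4642 -0.2833  0.1565] w 0.0629 F [1.1 0.6 0.2]
twist [-8.57  0.03  0.1 ] shift after turn [ 0.26 18.08 17.38] shift now [ 0.04 24.98 -2.29]
```

View pics/w9.png

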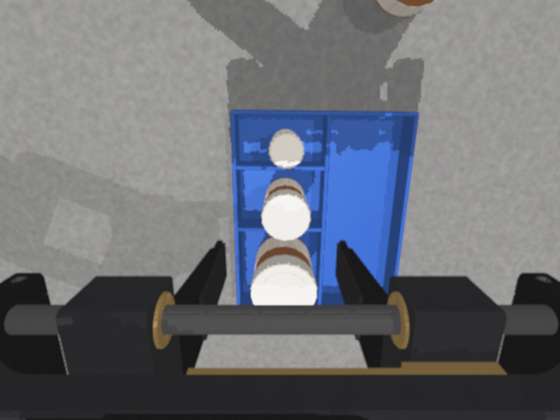

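All three containers stand in the tray: vial (286,148), medium (287,215), large (283,285). Now the scoop.

>>> play_rows([
  {"translation":[0,1,-0.1],"twist":[0,0,0],"hand":0.45},
  {"translation":[0,1,-0.1],"twist":[0,0,0],"hand":0.45},
  {"translation":[0,1,-0.1],"twist":[0,0,0],"hand":0.45},
  {"translation":[0,1,-0.1],"twist":[0,0,0],"hand":0.45},
  {"translation":[0,1,-0.1],"twist":[0,0,0],"hand":0.45},
])

```text
time_s: 23.75
ee_pos: [0.4756, -0.1599, 0.1672]
ee_rot: [0.107, 1.543, -0.137]
contact_force: [0.5, -0.7, -0.5]
gripper_width: 0.0526
```

>>> play_rows([
  {"translation":[0,1,-0.1],"twist":[0,0,0],"hand":0.45},
  {"translation":[0,1,-0.1],"twist":[0,0,0],"hand":0.45},
  {"translation":[0,1,-0.1],"twist":[0,0,0],"hand":0.45},
  {"translation":[0,1,-0.1],"twist":[0,0,0],"hand":0.45},
  {"translation":[0,1,-0.1],"twist":[0,0,0],"hand":0.45},
])

```text
time_s: 24.25
ee_pos: [0.483, -0.0295, 0.1677]
ee_rot: [0.107, 1.538, -0.138]
contact_force: [0.3, 0.3, 0.7]
gripper_width: 0.0523
```

>>> play_rows([
  {"translation":[0,1,-0.1],"twist":[0,0,0],"hand":0.5},
  {"translation":[0,1,-0.1],"twist":[0,0,0],"hand":0.5},
  {"translation":[0,1,-0.1],"twist":[0,0,0],"hand":0.5},
  {"translation":[0,1,-0.1],"twist":[0,0,0],"hand":0.5},
  {"translation":[0,1,-0.1],"twist":[0,0,0],"hand":0.5},
])

```text
time_s: 24.75
ee_pos: [0.4905, 0.1014, 0.1681]
ee_rot: [0.107, 1.533, -0.138]
contact_force: [0.7, 0.2, -0.4]
gripper_width: 0.0478
```

>>> play_rows([
  {"translation":[0,1,0],"twist":[-1,0,0],"hand":0.5},
  {"translation":[0,1,0.1],"twist":[-1,0,0],"hand":0.5},
  {"translation":[0,1,0.2],"twist":[-1,0,0],"hand":0.5},
  {"translation":[0,1,0.3],"twist":[-1,0,0],"hand":0.5},
  {"translation":[0,1,0.4],"twist":[-1,0,0],"hand":0.5},
])

```text
time_s: 25.25
ee_pos: [0.5093, 0.2345, 0.1688]
ee_rot: [-0.305, 1.52, 0.262]
contact_force: [0.9, 0.1, 0.1]
gripper_width: 0.0474
```

```bash
python3 -c "
from h import *
go([.501,.3427,.15],.707)"
```

```text
t 25.25 pos [0.5093 0.2345 0.1688] w 0.0474 F [0.9 0.1 0.1]
twist [-3.44  0.21  0.37] shift after turn [0.75 3.51 2.56] shift now [0.65 4.19 1.21]
```

>>> play_rows([
  {"translation":[0,1,0.3],"twist":[-1,0.1,0.1],"hand":0.5},
  {"translation":[0,1,0.4],"twist":[-1,0.1,0.1],"hand":0.5},
  {"translation":[0,0.9,0.5],"twist":[-1,0.1,0.1],"hand":0.5},
  {"translation":[0,0.6,0.5],"twist":[-0.5,0,0.1],"hand":0.5},
  {"translation":[0,0,0.3],"twist":[0,0,0],"hand":0.5},
])

```text
time_s: 25.75
ee_pos: [0.5089, 0.3446, 0.1694]
ee_rot: [-0.571, 1.503, 0.577]
contact_force: [0.5, 1.0, 0.3]
gripper_width: 0.0473
```

>>> play_rows([
  {"translation":[0,0,0],"twist":[0,0,0],"hand":0.5},
])

```text
time_s: 25.85
ee_pos: [0.5095, 0.345, 0.1697]
ee_rot: [-0.571, 1.502, 0.576]
contact_force: [-0.3, -0.1, -0.1]
gripper_width: 0.0474
```

```bash
python3 -c "
from h import *
go([.501,.3427,.15],.707)
save('wrist','w10.png')"
```

```text
t 25.85 pos [0.5095 0.345  0.1697] w 0.0474 F [-0.3 -0.1 -0.1]
twist [ 0.25 -0.07 -0.06] shift after turn [ 0.79  0.15 -0.32] shift now [ 0.79  0.15 -0.31]
```

View pics/w10.png

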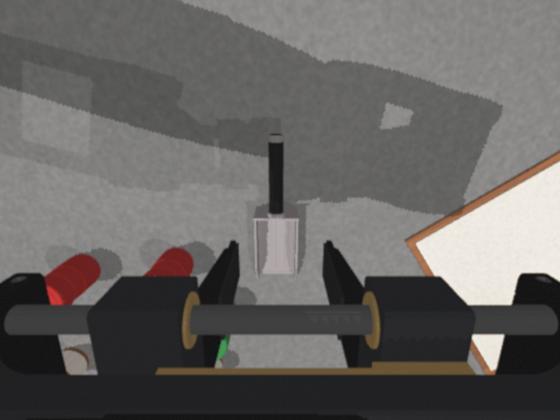

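The scoop's handle runs straight away from the camera, with its tip at (276,136), and the back wall top is at (277,218). I'll check these against the top view.

```bash
python3 -c "
from h import *
a=won((276,137),.037);b=won((277,217),.042)
d=(b-a)[:2];print(a,b,np.linalg.norm(d),np.degrees(np.arctan2(d[1],d[0])))
print(won((276,180),.041))
go([.501,.3427,.08],.707)"
```

```text
[0.46704927 0.3835481  0.037     ] [0.51732553 0.32786464 0.042     ] 0.07502232901877255 -47.92131390550047
[0.49268442 0.35384519 0.041     ]
t 26.05 pos [0.509  0.3438 0.1694] w 0.0475 F [ 0.8  0.4 -0.2]
twist [ 0.24 -0.08 -0.06] shift after turn [ 3.58  0.17 -0.27] shift now [ 3.58  0.16 -0.24]
```

>>> play_rows([
  {"translation":[0.8,0.1,-0.2],"twist":[0.1,0,0],"hand":0.55},
  {"translation":[0.9,0,0],"twist":[0,0,0],"hand":0.55},
  {"translation":[0.9,0,0],"twist":[0,0,0],"hand":0.55},
  {"translation":[0.7,0,0],"twist":[0,0,0],"hand":0.55},
  {"translation":[0,0,0],"twist":[0,0,0],"hand":0.55},
])

```text
time_s: 26.55
ee_pos: [0.5041, 0.3384, 0.0868]
ee_rot: [-0.557, 1.503, 0.561]
contact_force: [-0.3, -1.1, 0.1]
gripper_width: 0.0429
```

```bash
python3 -c "
from h import *
go([.5000,.3455,.015],.719)"
```

```text
t 26.55 pos [0.5041 0.3384 0.0868] w 0.0429 F [-0.3 -1.1  0.1]
twist [-0.05 -0.04 -0.04] shift after turn [2.87 0.32 0.07] shift now [2.87 0.31 0.08]
```

>>> play_rows([
  {"translation":[0.5,0.3,0.1],"twist":[0,0,0],"hand":0.55},
  {"translation":[0.8,0.1,0],"twist":[0,0,0],"hand":0.55},
  {"translation":[0.7,0,0],"twist":[0,0,0],"hand":0.55},
  {"translation":[0.5,0,0],"twist":[0,0,0],"hand":0.55},
  {"translation":[0.2,0,0],"twist":[0,0,0],"hand":0.55},
])

```text
time_s: 27.05
ee_pos: [0.5018, 0.3497, 0.0212]
ee_rot: [-0.552, 1.495, 0.559]
contact_force: [-0.8, -0.7, 0.0]
gripper_width: 0.0425
```

```bash
python3 -c "
from h import *
go([.5000,.3455,.015],.719)
save('wrist','w11.png')"
```

```text
t 27.05 pos [0.5018 0.3497 0.0212] w 0.0425 F [-0.8 -0.7  0. ]
twist [-0.08  0.05 -0.03] shift after turn [ 0.25 -0.08 -0.16] shift now [ 0.25 -0.08 -0.16]
```

View pics/w11.png

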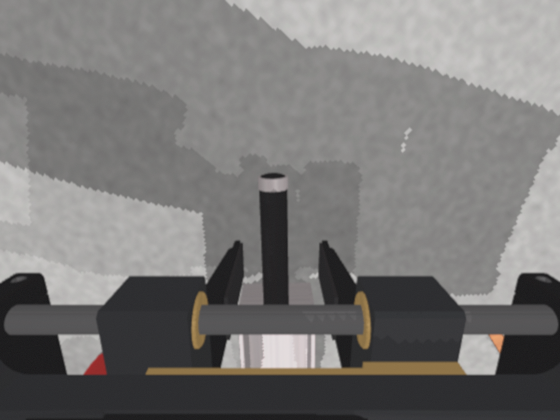

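The handle (275,240) lies between the fingers; I'll centre on it and close.

>>> play_rows([
  {"translation":[0.2,-0.1,-0.15],"twist":[0,0,0],"hand":0.55},
  {"translation":[0.1,0,0],"twist":[0,0,0],"hand":0.7},
  {"translation":[0,0,0],"twist":[0,0,0],"hand":0.8},
  {"translation":[0,0,0],"twist":[0,0,0],"hand":1},
  {"translation":[0,0,0],"twist":[0,0,0],"hand":1},
], grip_force=30)

```text
time_s: 27.6
ee_pos: [0.5021, 0.3458, 0.0155]
ee_rot: [-0.551, 1.491, 0.559]
contact_force: [-0.0, 0.6, 0.3]
gripper_width: 0.0164
```

>>> play_rows([
  {"translation":[0,0,0],"twist":[0,0,0],"hand":1},
  {"translation":[0,0,0],"twist":[0,0,0],"hand":1},
])

```text
time_s: 27.8
ee_pos: [0.5023, 0.346, 0.0159]
ee_rot: [-0.551, 1.49, 0.559]
contact_force: [0.6, 0.4, -1.4]
gripper_width: 0.0134
```

>>> play_rows([
  {"translation":[-0.3,0,0],"twist":[0,0,0],"hand":1},
  {"translation":[-0.8,0,0],"twist":[0,0,0],"hand":1},
  {"translation":[-1,0,0],"twist":[0,0,0],"hand":1},
  {"translation":[-1,0,0],"twist":[0,0,0],"hand":1},
  {"translation":[-1,0,0],"twist":[0,0,0],"hand":1},
])

```text
time_s: 28.3
ee_pos: [0.4983, 0.3433, 0.1176]
ee_rot: [-0.553, 1.502, 0.559]
contact_force: [0.3, 1.3, -0.4]
gripper_width: 0.0131
```

```bash
python3 -c "
from h import *
go([*tr(.042,.025),.15],-.159)
save('scene','s11.png',(200,60,480,270),2.5)
save('wrist','w12.png')"
```

```text
t 28.3 pos [0.4983 0.3433 0.1176] w 0.0131 F [ 0.3  1.3 -0.4]
twist [ 8.69 -0.04 -0.04] shift after turn [ -1.29 -24.8    5.83] shift now [ -1.37 -20.45 -15.19]
```

View pics/s11.png

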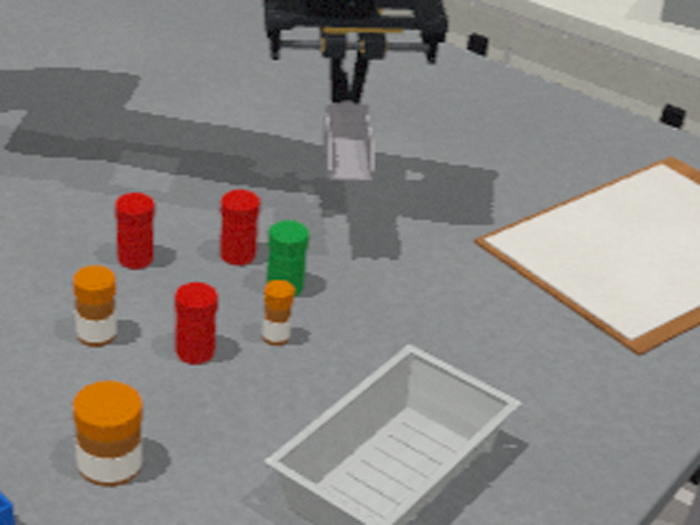

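View pics/w12.png

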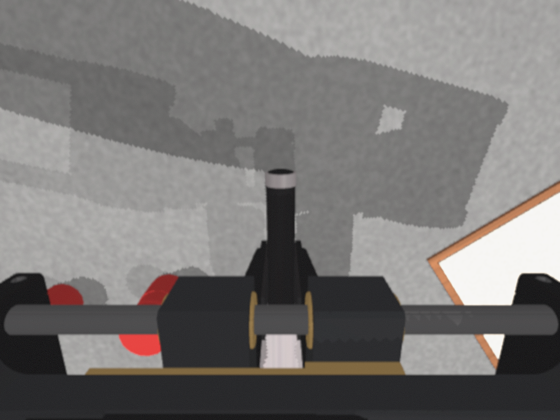

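The scoop is held level, open side up. I'll raise it, then turn and carry it to the trough.

>>> play_rows([
  {"translation":[-1,-0.3,-0.3],"twist":[0,0,0],"hand":1},
  {"translation":[-1,-0.7,-0.6],"twist":[0.5,0,0],"hand":1},
  {"translation":[0,-0.8,-0.6],"twist":[1,0,0],"hand":1},
  {"translation":[0,-0.8,-0.5],"twist":[1,0,0],"hand":1},
  {"translation":[0,-0.9,-0.4],"twist":[1,0,0],"hand":1},
])

```text
time_s: 28.9
ee_pos: [0.4994, 0.2364, 0.1682]
ee_rot: [-0.272, 1.552, 0.281]
contact_force: [-0.1, 0.4, -0.3]
gripper_width: 0.0131
```

>>> play_rows([
  {"translation":[0,-0.9,-0.3],"twist":[1,0,0],"hand":1},
  {"translation":[0,-1,-0.2],"twist":[1,0,0],"hand":1},
  {"translation":[0,-1,-0.1],"twist":[1,0,0],"hand":1},
  {"translation":[0,-1,0],"twist":[1,0,0],"hand":1},
  {"translation":[0,-1,0.1],"twist":[1,0,0],"hand":1},
])

```text
time_s: 29.4
ee_pos: [0.5009, 0.1066, 0.1603]
ee_rot: [0.135, 1.575, -0.129]
contact_force: [0.4, -0.0, -1.7]
gripper_width: 0.0131
```

```bash
python3 -c "
from h import *
go([*tr(.042,.025),.15],-.159)"
```

```text
t 29.4 pos [0.5009 0.1066 0.1603] w 0.0131 F [ 0.4 -0.  -1.7]
twist [-0.09 -0.08 -0.03] shift after turn [  0.41 -15.47   4.22] shift now [  0.33 -15.43   4.37]
```

>>> play_rows([
  {"translation":[0,-1,0.3],"twist":[0,0,0],"hand":1},
  {"translation":[0,-1,0.3],"twist":[0,-0.1,0],"hand":1},
  {"translation":[0,-1,0.3],"twist":[0,0,0],"hand":1},
  {"translation":[0,-1,0.3],"twist":[0,0,0],"hand":1},
  {"translation":[0,-1,0.3],"twist":[0,0,0],"hand":1},
])

```text
time_s: 29.9
ee_pos: [0.513, -0.028, 0.1522]
ee_rot: [0.135, 1.573, -0.131]
contact_force: [0.1, -0.9, -0.0]
gripper_width: 0.0131
```

>>> play_rows([
  {"translation":[0,-1,0.3],"twist":[0,0,0],"hand":1},
  {"translation":[0,-1,0.3],"twist":[0,0,0],"hand":1},
  {"translation":[0,-1,0.3],"twist":[0,0,0],"hand":1},
  {"translation":[0,-1,0.3],"twist":[0,0,0],"hand":1},
  {"translation":[0,-1,0.3],"twist":[0,0,0],"hand":1},
])

```text
time_s: 30.4
ee_pos: [0.5254, -0.162, 0.1439]
ee_rot: [0.138, 1.582, -0.13]
contact_force: [-0.1, 0.4, -1.2]
gripper_width: 0.0132
```

```bash
python3 -c "
from h import *
go([*tr(.042,.025),.15],-.159)"
```

```text
t 30.4 pos [ 0.5254 -0.162   0.1439] w 0.0132 F [-0.1  0.4 -1.2]
twist [-0.11 -0.15 -0.04] shift after turn [-0.25 -5.01  1.55] shift now [-0.29 -5.    1.61]
```

>>> play_rows([
  {"translation":[0,-1,0.3],"twist":[0,-0.1,0],"hand":1},
  {"translation":[0,-1,0.3],"twist":[-0.1,0,0],"hand":1},
  {"translation":[0,-1,0.3],"twist":[0,0,0],"hand":1},
  {"translation":[0,-1,0.3],"twist":[0,0,0],"hand":1},
  {"translation":[0,-0.4,0.1],"twist":[0,0,0],"hand":1},
])

```text
time_s: 30.9
ee_pos: [0.5362, -0.2805, 0.1347]
ee_rot: [0.134, 1.58, -0.121]
contact_force: [-0.9, 0.2, -0.1]
gripper_width: 0.0134
```

>>> play_rows([
  {"translation":[0,0,0],"twist":[0,0,0],"hand":1},
])

```text
time_s: 31.0
ee_pos: [0.5356, -0.2811, 0.1334]
ee_rot: [0.136, 1.582, -0.122]
contact_force: [0.5, 1.0, -0.4]
gripper_width: 0.0132
```

```bash
python3 -c "
from h import *
go([*tr(.042,.025),.10],-.159)
save('wrist','w13.png');save('scene','s13.png',(40,130,320,340),2.5)"
```

```text
t 31.0 pos [ 0.5356 -0.2811  0.1334] w 0.0132 F [ 0.5  1.  -0.4]
twist [-0.05 -0.16 -0.08] shift after turn [ 1.34 -0.38  0.4 ] shift now [ 1.33 -0.39  0.42]
```

View pics/s13.png

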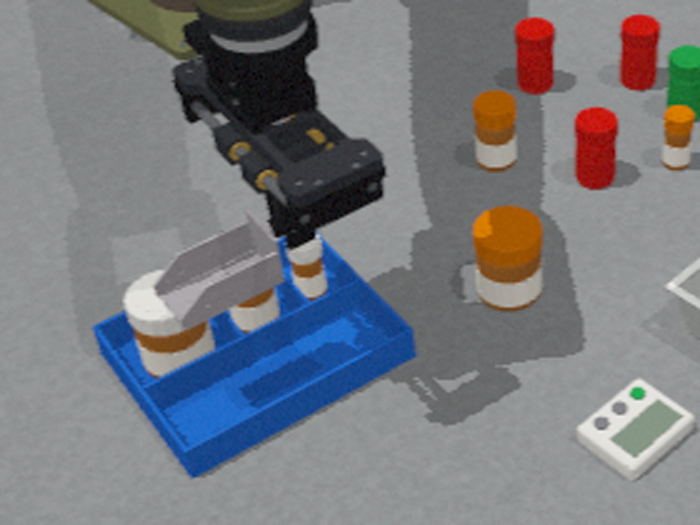

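View pics/w13.png

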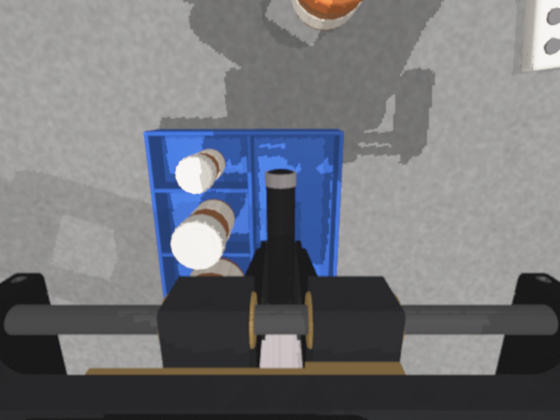

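The scoop is over the trough, mouth toward -y, still about 10 mm short in tray x. I'll shift it first and then lower.

>>> play_rows([
  {"translation":[0,-0.3,0.4],"twist":[0,-0.1,-0.1],"hand":1},
  {"translation":[0.3,-0.1,0.1],"twist":[0,0,0],"hand":1},
  {"translation":[0.6,0,0],"twist":[0,0,0],"hand":1},
  {"translation":[0.4,0,0],"twist":[0,0,0],"hand":1},
  {"translation":[0,0,0],"twist":[0,0,0],"hand":1},
])

```text
time_s: 31.6
ee_pos: [0.5472, -0.2886, 0.0975]
ee_rot: [0.124, 1.573, -0.125]
contact_force: [0.3, 0.2, -1.6]
gripper_width: 0.0133
```

```bash
python3 -c "
from h import *
go([*tr(.042,.025),.02],-.159)"
```

```text
t 31.6 pos [ 0.5472 -0.2886  0.0975] w 0.0133 F [ 0.3  0.2 -1.6]
twist [ 0.01 -0.06  0.01] shift after turn [ 3.1  -0.15 -0.11] shift now [ 3.1  -0.15 -0.09]
```

>>> play_rows([
  {"translation":[0.7,-0.1,-0.1],"twist":[0,0,0],"hand":1},
  {"translation":[0.7,0,0],"twist":[0,0,0],"hand":1},
  {"translation":[0.5,0,0],"twist":[0,0,0],"hand":1},
  {"translation":[0.2,0,0],"twist":[0,0,0],"hand":1},
  {"translation":[0,0,0],"twist":[0,0,0],"hand":1},
])

```text
time_s: 32.1
ee_pos: [0.5437, -0.2898, 0.0421]
ee_rot: [0.123, 1.574, -0.124]
contact_force: [0.5, -0.1, 0.3]
gripper_width: 0.0134
```

```bash
python3 -c "
from h import *
go([*tr(.042,.025),.02],-.159)
save('scene','s14.png',(40,130,320,340),2.5)"
```

```text
t 32.1 pos [ 0.5437 -0.2898  0.0421] w 0.0134 F [ 0.5 -0.1  0.3]
twist [ 0.02 -0.07  0.01] shift after turn [ 0.88 -0.08  0.02] shift now [ 0.88 -0.08  0.03]
```

View pics/s14.png

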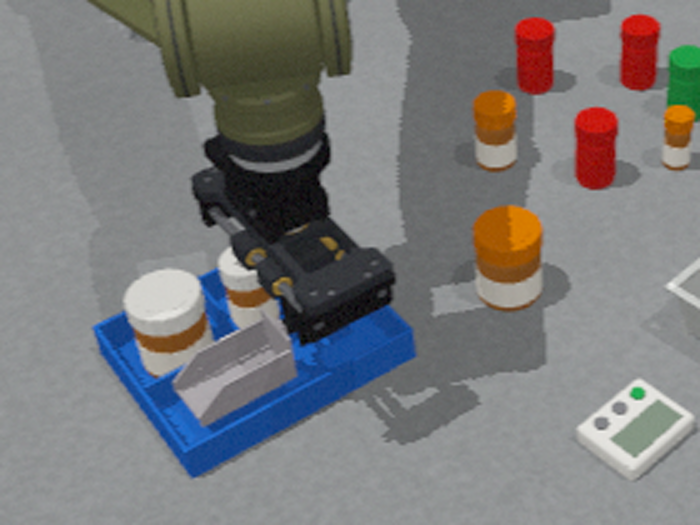

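The scoop is inside the trough walls and clear of the jars. I'll lower it the last stretch.

>>> play_rows([
  {"translation":[0.4,-0.1,0],"twist":[0,0,0],"hand":1},
  {"translation":[0.2,0,0],"twist":[0,0,0],"hand":1},
  {"translation":[0.1,0,0],"twist":[0,0,0],"hand":1},
])

```text
time_s: 32.45
ee_pos: [0.5451, -0.2937, 0.0264]
ee_rot: [0.121, 1.569, -0.126]
contact_force: [0.4, 0.6, -0.2]
gripper_width: 0.0133
```

>>> play_rows([
  {"translation":[0.1,0,0],"twist":[0,0,0],"hand":1},
  {"translation":[0,0,0],"twist":[0,0,0],"hand":1},
])

```text
time_s: 32.65
ee_pos: [0.545, -0.2937, 0.0234]
ee_rot: [0.122, 1.57, -0.126]
contact_force: [0.2, 0.3, -1.2]
gripper_width: 0.0131
```

>>> play_rows([
  {"translation":[0.1,0,0],"twist":[0,0,0],"hand":1},
  {"translation":[0.1,0,0],"twist":[0,0,0],"hand":1},
])

```text
time_s: 32.85
ee_pos: [0.5456, -0.2939, 0.0192]
ee_rot: [0.121, 1.568, -0.126]
contact_force: [-2.0, 3.7, 7.8]
gripper_width: 0.0132
```

>>> play_rows([
  {"translation":[0.1,0,0],"twist":[0,0,0],"hand":1},
])

```text
time_s: 32.95
ee_pos: [0.5462, -0.2937, 0.0186]
ee_rot: [0.122, 1.568, -0.125]
contact_force: [-5.3, 6.2, 15.8]
gripper_width: 0.0134
```

>>> play_rows([
  {"translation":[-0.1,0,0],"twist":[0,0,0],"hand":1},
  {"translation":[0,0,0],"twist":[0,0,0],"hand":0.75},
  {"translation":[0,0,0],"twist":[0,0,0],"hand":0.7},
  {"translation":[0,0,0],"twist":[0,0,0],"hand":0.7},
  {"translation":[0,0,0],"twist":[0,0,0],"hand":0.7},
])

```text
time_s: 33.45
ee_pos: [0.5471, -0.2942, 0.022]
ee_rot: [0.121, 1.566, -0.126]
contact_force: [-0.6, -0.1, -0.1]
gripper_width: 0.0282
```

>>> play_rows([
  {"translation":[-0.3,0,0],"twist":[0,0,0],"hand":0.7},
  {"translation":[-0.6,0,0],"twist":[0,0,0],"hand":0.7},
  {"translation":[-1,0,0],"twist":[0,0,0],"hand":0.7},
  {"translation":[-1,0,0],"twist":[0,0,0],"hand":0.7},
  {"translation":[-1,0,0],"twist":[0,0,0],"hand":0.7},
])

```text
time_s: 33.95
ee_pos: [0.5443, -0.2922, 0.1208]
ee_rot: [0.124, 1.574, -0.123]
contact_force: [0.6, -0.6, 0.2]
gripper_width: 0.0283
```

>>> play_rows([
  {"translation":[-1,0.8,0],"twist":[0,0,0],"hand":0.7},
  {"translation":[-0.6,1,0],"twist":[0,0,0],"hand":0.7},
  {"translation":[-0.3,1,0],"twist":[0,0,0],"hand":0.7},
  {"translation":[0,1,0],"twist":[0,0,0],"hand":0.7},
  {"translation":[0,1,0],"twist":[0,0,0],"hand":0.7},
])

```text
time_s: 34.45
ee_pos: [0.5677, -0.1752, 0.1851]
ee_rot: [0.122, 1.555, -0.134]
contact_force: [-1.0, 0.8, -0.3]
gripper_width: 0.0285
```

>>> play_rows([
  {"translation":[-0.5,1,0],"twist":[0,0,0],"hand":0.7},
  {"translation":[0,1,0],"twist":[0,0,0],"hand":0.7},
  {"translation":[0,1,0],"twist":[0,0,0],"hand":0.7},
  {"translation":[0,0,0],"twist":[0,0,0],"hand":0.7},
  {"translation":[0,0,0],"twist":[0,0,0],"hand":0.7},
])

```text
time_s: 34.95
ee_pos: [0.5814, -0.0959, 0.2064]
ee_rot: [0.118, 1.546, -0.132]
contact_force: [0.1, 0.2, 0.9]
gripper_width: 0.0286
```

```bash
python3 - <<'E'
from h import *
import pickle
t=save('top','t15.png');s=save('scene','s15.png',(40,130,320,340),2.5)
pickle.dump(t,open('t15.pkl','wb'));pickle.dump(s,open('s15.pkl','wb'))
p=cv2.imread('pics/t15.png');cv2.imwrite('pics/c15.png',cv2.resize(p[215:330,375:505],None,fx=5,fy=5,interpolation=2))
E
```

```text
(no output)
```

View pics/t15.png

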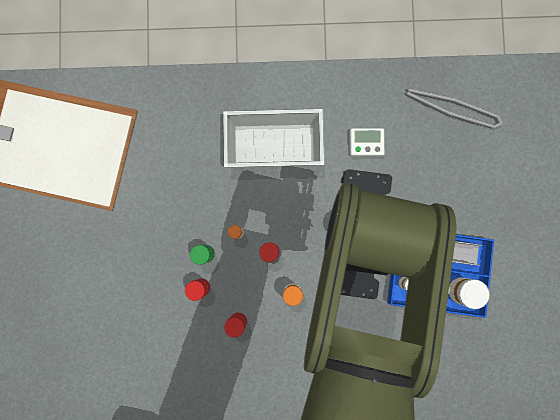

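View pics/c15.png

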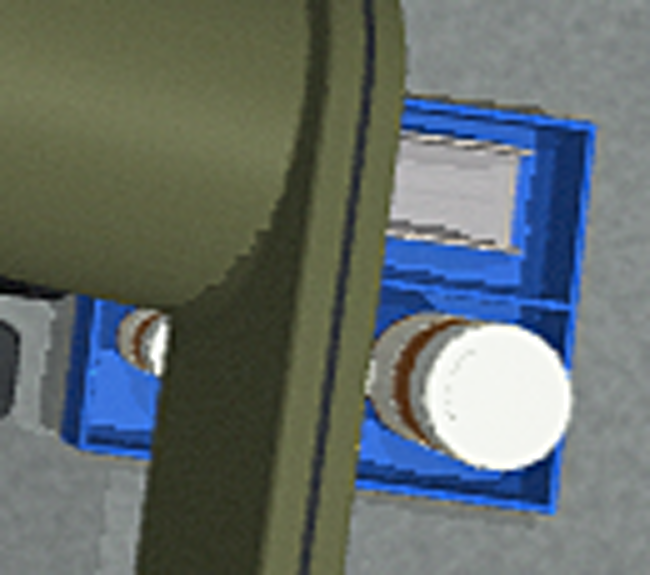

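View pics/s15.png

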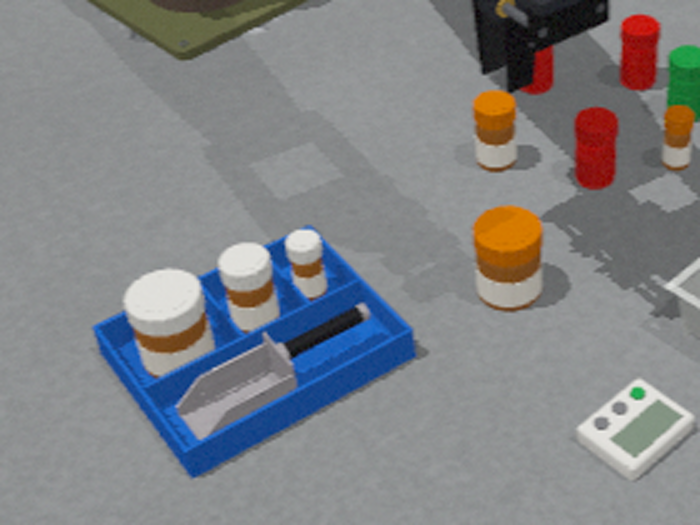

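The scene view shows the kit packed: large (165,320), medium (248,285) and vial (307,262) upright, scoop in the trough. The arm hides the top view, so I'll move it aside and measure.

>>> play_rows([
  {"translation":[0,1,0],"twist":[0,0,0],"hand":0.7},
  {"translation":[0,1,0],"twist":[0,0,0],"hand":0.7},
  {"translation":[0,1,0],"twist":[0,0,0],"hand":0.7},
  {"translation":[0,1,0],"twist":[0,0,0],"hand":0.7},
  {"translation":[0,1,0],"twist":[0,0,0],"hand":0.7},
])

```text
time_s: 35.55
ee_pos: [0.6019, 0.0217, 0.2052]
ee_rot: [0.128, 1.546, -0.145]
contact_force: [-0.5, -0.8, 0.4]
gripper_width: 0.0281
```

>>> play_rows([
  {"translation":[0,1,0],"twist":[0,0,0],"hand":0.7},
  {"translation":[0,1,0],"twist":[0,0,0],"hand":0.7},
  {"translation":[0,1,0],"twist":[0,0,0],"hand":0.7},
  {"translation":[0,0.5,0],"twist":[0,0,0],"hand":0.7},
  {"translation":[0,0,0],"twist":[0,0,0],"hand":0.7},
])

```text
time_s: 36.05
ee_pos: [0.6183, 0.1075, 0.2038]
ee_rot: [0.13, 1.547, -0.15]
contact_force: [-0.2, -0.6, 0.7]
gripper_width: 0.0286
```

```bash
python3 - <<'E'
from h import *
t=save('top','t16.png')
p=cv2.imread('pics/t16.png');cv2.imwrite('pics/c16.png',cv2.resize(p[215:330,375:505],None,fx=5,fy=5,interpolation=2))
h=cv2.cvtColor(t['pixels'],cv2.COLOR_RGB2HSV)
m=((h[...,1]<40)&(h[...,2]>205)).astype(np.uint8);m[:,:375]=0;m[:215]=0
n,l,st,c=cv2.connectedComponentsWithStats(m)
Ri=np.array([[np.cos(TY),np.sin(TY)],[-np.sin(TY),np.cos(TY)]])
for i in range(1,n):
    if st[i,4]>60:
        cn=cv2.findContours((l==i).astype(np.uint8),0,2)[0][0];q,r=cv2.minEnclosingCircle(cn)
        for z in(.065,.075):print(st[i],q,r,z,Ri@(onz(t,q,z)[:2]-TC))
E
```

```text
[405 278  14  14 142] (411.5, 284.8636474609375) 6.881917476654053 0.065 [-0.03397405  0.06992096]
[405 278  14  14 142] (411.5, 284.8636474609375) 6.881917476654053 0.075 [-0.03337496  0.07279092]
[430 279  20  20 301] (439.29998779296875, 288.70001220703125) 9.847956657409668 0.065 [-0.03434235  0.01390034]
[430 279  20  20 301] (439.29998779296875, 288.70001220703125) 9.847956657409668 0.075 [-0.03373912  0.01739934]
[460 280  29  29 651] (474.3333435058594, 294.0) 14.472286224365234 0.065 [-0.03572485 -0.05661255]
[460 280  29  29 651] (474.3333435058594, 294.0) 14.472286224365234 0.075 [-0.0351061  -0.05232179]
```

View pics/c16.png

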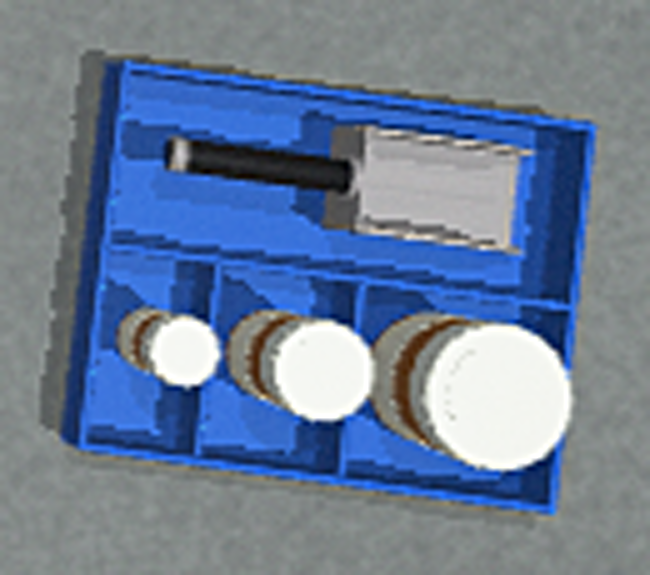

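View pics/t16.png

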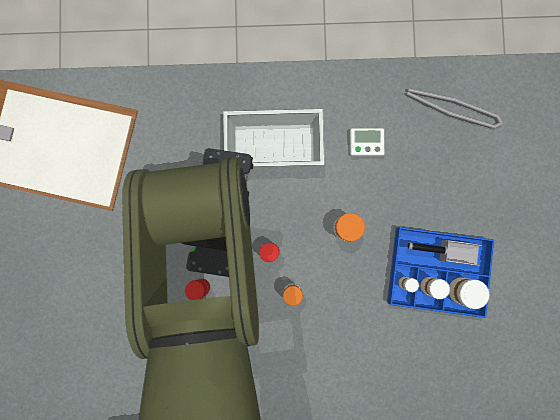

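In the tray frame I measure the vial at (-0.034,0.070), the medium jar at (-0.034,0.017) and the large jar at (-0.035,-0.053). From its release pose the scoop is at about (0.044,-0.001). All are within their windows, and the bystanders I can see haven't moved, so I'm handing in.

```bash
python3 - <<'E'
from h import *
s=env.get_image('scene')['pixels'].astype(int)
import pickle
a=pickle.load(open('scene0.pkl','rb'))['pixels'].astype(int)
for n,(x0,y0,x1,y1) in dict(pan=(306,198,410,275),timer=(271,280,318,320),oL=(228,210,258,255),oM=(228,165,248,198),oV=(304,170,320,198)).items():print(n,np.median(abs(s-a)[y0:y1,x0:x1]))
print(env.get_obs()['time_s'],env.sign_off())
E
```

```text
pan 3.0
timer 2.0
oL 2.0
oM 3.0
oV 2.0
the job is handed in; nothing more can be done
36.15 None
```

The kit is packed and handed in at 36.15 s of the 128 s allowed. All three white-capped containers were set down and released only once the wrist force showed contact with the cell floor. The scoop lies open side up along the trough, mouth toward the tray's -y end.

**Last checks, top view, in the tray frame (m):**

| Item | x | y | Allowed x | Allowed y |
|---|---|---|---|---|
| Large jar | -0.035 | -0.053 | -0.051 to -0.025 | -0.069 to -0.039 |
| Medium jar | -0.034 | 0.017 | -0.060 to -0.016 | 0.010 to 0.030 |
| Vial | -0.034 | 0.070 | -0.066 to -0.010 | 0.064 to 0.084 |
| Scoop | about 0.044 | about -0.001 | 0.026 to 0.058 | -0.020 to 0.020 |

- **Scoop:** its position comes from the pose where I released it, not from a picture. The pictures show it lying flat in the trough.
- **Bystanders:** a scene-camera comparison with the start showed almost no change around the orange-capped containers, foil pan and timer. In the last top view the arm hid the orange vial; the other four were where they started.
- **Upright and at rest:** I judged tilt and stillness only from the pictures, and did not measure the angles.
- **Disagreements:** the camera views differed by up to about 4 mm on some positions, including the tray. I averaged the larger differences, and they were well inside the tolerances.

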